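# Put away an unpacked reagent kit by kind

## Robot

A 6-joint arm with a two-finger parallel gripper is mounted at the origin on the work surface. World frame = base frame: x ahead of the robot, y to its left, z up, the work surface at z = 0. Lengths are in m, angles in rad, forces in N, time in s.
With the tool pointing down it reaches from about 0.35 to 0.85 m from the base axis. Payload 8.1 kg.
Tool frame: the origin (TCP) lies at the very end of the fingers, on their centre line; the grasp point (between the pads) lies 19 mm behind it (robot.pinch_z is the z of the grasp point in the tool frame, in m); z points along the fingers, y is the direction in which the jaws open and shut (so a half turn about z gives the same grasp; the last joint's range is limited). The gripper opens to 93 mm and grips with 3 to 60 N. Pads are 15 mm wide; open, the fingers measure 128 mm over their backs; the gripper's body (75 mm by 188 mm) begins 65 mm behind the grasp point.
Start: joints at [-1.245, 0.13, 1.488, -0, 1.523, -0.085], TCP at [0.24, -0.55, 0.219] pointing down, gripper open.
Joint ranges: [-2.96, 2.96], [-0.89, 2.26], [0.02, 2.5], [-1.34, 4.48], [0, 2.73], [-2.66, 2.66]. Speed limits (rad/s): [2.39, 2.39, 2.79, 3.14, 3.14, 3.14].

## Interface

Orientations are given as a rotation vector (axis times angle).
In Python, from plant import robot gives the robot as it stands.
- The arm moves only by the tool drive_tool, never from a script. Its argument "steps" is a list of rows, each an object of numbers: "jaw": the opening, from 0 (shut) to 1 (fully open); "tx", "ty", "tz": the shift along the tool's x, y, z scaled (see below); "turn": the turn about the tool's z scaled (see below). A call has 1 to 12 rows; each row is the pose to reach, as a shift and turn from the pose commanded when the call began, along the tool's axes at that moment, turning the shorter way round; what a row does not reach only later rows make up. The controller multiplies each number of a shift by 0.3 m and each number of a turn by 180 degrees. A row lasts 1/10 s, in which the tool goes at most 50 mm and 8.59 degrees, less where a joint would pass 70% of its speed; a pose out of reach is approached as far as the arm can. A call with a number of a shift or a turn outside -1 to 1 is refused whole. A call with a gripper value outside its range is refused whole. The fingers move at their own pace and stop on an object; "force" is the grip in N (left out, the last holds). Time passes only in rows, so rows that repeat a pose let the fingers close. It gives the time, the measured TCP pose, the force and the opening at its end, in the units of the state.
- robot.read_state(): the state, without advancing time (a new reading comes with each control period).
- robot.read_camera(name): name is "side" or "top"; returns (picture, depth): 480x640x3 uint8, blue, green, red; 480x640 float32, m along the optical axis (not along the pixel's ray), 0 where there is no reading.
- robot.get_calibration(name): a dict with "fx", "fy", "cx", "cy" (pixels), "eye" and "attitude" of the camera in the world. Camera axes: x right, y down, z forward; pixel columns grow to the right and rows downward; lengths in m; the calibration is good to about 2 mm. A picture is of the moment at which its call begins. get_calibration takes no time and is no camera call.
- robot.close_job(): hands the job in, once; it reports no verdict.
The state is a dict: "t": time; "q": joint angles; "dq": joint speeds; "joint_torque": joint torques, N m; "tool_pos": TCP position; "orientation": TCP orientation; "force": force on the tool from outside, world axes, zero at the start; "wrist_torque": the same for the moment, N m; "opening": finger opening in m.
Only numpy, scipy, OpenCV 4.12 (cv2) and the standard library are available. Lean on these libraries where they do the work, as an engineer would, in place of code of your own. Each camera call takes 0.05 s, during which the arm holds its last target.

## Task

A test kit has just been unpacked onto the laboratory bench; put its five parts away by kind: each black reagent pack lengthwise in a bay of its own in the white carrier, each brown vial in a free cell of the vial tray, and the loose bottle in the free cell of the bottle tray. Keep everything upright and set each part down on the floor of its place without dropping it, and leave the vial and the bottle that already stand in the trays where they are.

Things in the scene. Friction and masses are not known exactly. Their poses are not given: they have to be found in the camera images.
- pack_a_mid (a point): a reagent pack: upright black block 60 mm long (x) by 30 mm wide (y) by 64 mm high, three small grey stoppers in a row on top, a white label on each long side; about 90 g. The point is its centre, 32 mm above its underside; z up. Loose on the bench at the start, turned any way. Same as the other pack; either may take either bay.
- pack_b_mid (a point): a reagent pack: upright black block 60 mm long (x) by 30 mm wide (y) by 64 mm high, three small grey stoppers in a row on top, a white label on each long side; about 90 g. The point is its centre, 32 mm above its underside; z up. Loose on the bench at the start, turned any way. Same as the other pack; either may take either bay.
- vial_a_mid (a point): a calibrator vial: small upright brown glass vial with a white cap as wide as itself, 26 mm in diameter, 64 mm high; about 45 g. The point is its centre, 32 mm above its underside; z up. Loose on the bench at the start. Same as the other loose vial; either may take either free cell.
- vial_b_mid (a point): a calibrator vial: small upright brown glass vial with a white cap as wide as itself, 26 mm in diameter, 64 mm high; about 45 g. The point is its centre, 32 mm above its underside; z up. Loose on the bench at the start. Same as the other loose vial; either may take either free cell.
- bottle_a_mid (a point): a diluent bottle: upright white round plastic bottle, 46 mm in diameter (sides straight up to 66 mm), 30 mm grey screw cap, 96 mm high in all; about 150 g. The point is its centre, 48 mm above its underside; z up. Loose on the bench at the start.
- carrier: the reagent carrier: narrow white tray, 54 mm (x) by 188 mm (y), two empty bays end to end, a 34 mm high grip block with two blue pads at its +y end. Bays 46 mm (x) by 76 mm (y) inside, a pack stands in each lengthwise (along y); floor 3 mm, walls 12 mm above the bench. Bay centres at x = 0, y = -52 and +28 mm. Fixed. Origin: centre of its underside, at bench height; z up.
- vial_tray: the vial tray: low grey tray, 48 mm (x) by 138 mm (y), three cells in a row, 42 by 42 mm inside; floor 3 mm, walls 12 mm above the bench. Cell centres at x = 0, y = -45, 0 and +45 mm. The cell at +45 mm is taken by a vial, the other two are free. Fixed. Origin: centre of its underside, at bench height; z up.
- bottle_tray: the bottle tray: low grey tray, 74 mm (x) by 144 mm (y), two cells, 66 by 66 mm inside; floor 3 mm, walls 18 mm above the bench. Cell centres at x = 0, y = -35 and +35 mm. The cell at +35 mm is taken by a bottle, the other is free. Fixed. Origin: centre of its underside, at bench height; z up.
- vial_home_mid (a point): the vial that already stands in the vial tray, of the same kind and size as the loose vials; to be left where it is. The point is its centre, 32 mm above its underside.
- bottle_home_mid (a point): the bottle that already stands in the bottle tray, of the same kind and size as the loose bottle; to be left where it is. The point is its centre, 48 mm above its underside.
Mind the look-alikes: they are no part of the job. Leave any orange look-alike of the part that bears bottle_a_mid alone. What is shaped like the part that bears vial_a_mid but turquoise is not meant.

How it is judged:
At the end, for the whole second after the job is handed in: The packs stand in the two bays, the vials in the two free cells, the bottle in its free cell: upright within 0.1 rad, centred within 12 mm (bottle 14 mm) along each tray axis, on the floor within 3 mm, at rest; the vial and bottle already there still stand upright in their cells (((x of pack_a_mid in the frame of carrier between -0.012 and 0.012 m and y of pack_a_mid in the frame of carrier between -0.064 and -0.04 m and z of pack_a_mid in the frame of carrier between 0.032 and 0.038 m) or (x of pack_a_mid in the frame of carrier between -0.012 and 0.012 m and y of pack_a_mid in the frame of carrier between 0.016 and 0.04 m and z of pack_a_mid in the frame of carrier between 0.032 and 0.038 m)) and angle between each of pack_a_mid, pack_b_mid, vial_a_mid, vial_b_mid, bottle_a_mid, vial_home_mid, bottle_home_mid's own z axis and vertical below 0.1 rad and linear speed of each of pack_a, pack_b, vial_a, vial_b, bottle_a below 0.02 m/s and ((x of pack_b_mid in the frame of carrier between -0.012 and 0.012 m and y of pack_b_mid in the frame of carrier between -0.064 and -0.04 m and z of pack_b_mid in the frame of carrier between 0.032 and 0.038 m) or (x of pack_b_mid in the frame of carrier between -0.012 and 0.012 m and y of pack_b_mid in the frame of carrier between 0.016 and 0.04 m and z of pack_b_mid in the frame of carrier between 0.032 and 0.038 m)) and ((x of vial_a_mid in the frame of vial_tray between -0.012 and 0.012 m and y of vial_a_mid in the frame of vial_tray between -0.057 and -0.033 m and z of vial_a_mid in the frame of vial_tray between 0.032 and 0.038 m) or (x of vial_a_mid in the frame of vial_tray between -0.012 and 0.012 m and y of vial_a_mid in the frame of vial_tray between -0.012 and 0.012 m and z of vial_a_mid in the frame of vial_tray between 0.032 and 0.038 m)) and ((x of vial_b_mid in the frame of vial_tray between -0.012 and 0.012 m and y of vial_b_mid in the frame of vial_tray between -0.057 and -0.033 m and z of vial_b_mid in the frame of vial_tray between 0.032 and 0.038 m) or (x of vial_b_mid in the frame of vial_tray between -0.012 and 0.012 m and y of vial_b_mid in the frame of vial_tray between -0.012 and 0.012 m and z of vial_b_mid in the frame of vial_tray between 0.032 and 0.038 m)) and x of bottle_a_mid in the frame of bottle_tray between -0.014 and 0.014 m and y of bottle_a_mid in the frame of bottle_tray between -0.049 and -0.021 m and z of bottle_a_mid in the frame of bottle_tray between 0.048 and 0.054 m and x of vial_home_mid in the frame of vial_tray between -0.014 and 0.014 m and y of vial_home_mid in the frame of vial_tray between 0.031 and 0.059 m and z of vial_home_mid in the frame of vial_tray between 0.032 and 0.038 m and x of bottle_home_mid in the frame of bottle_tray between -0.014 and 0.014 m and y of bottle_home_mid in the frame of bottle_tray between 0.021 and 0.049 m and z of bottle_home_mid in the frame of bottle_tray between 0.048 and 0.054 m); the robot touches nothing.
It fails at once if the vial or the bottle that already stood in its tray is knocked over, lifted out or shoved more than 12 mm (distance of any of vial_home_mid, bottle_home_mid from where it was at the start of the episode above 0.012 m or angle between any of vial_home_mid, bottle_home_mid's own z axis and vertical above 0.25 rad).
It fails at once if one of the five things is dropped (falls free faster than 0.75 m/s, about 30 mm of fall) instead of being set down ((contact force between anything else and pack_a below 0.02 N and linear speed of pack_a above 0.75 m/s) or (contact force between anything else and pack_b below 0.02 N and linear speed of pack_b above 0.75 m/s) or (contact force between anything else and vial_a below 0.02 N and linear speed of vial_a above 0.75 m/s) or (contact force between anything else and vial_b below 0.02 N and linear speed of vial_b above 0.75 m/s) or (contact force between anything else and bottle_a below 0.02 N and linear speed of bottle_a above 0.75 m/s)).
It fails at once if one of the five things is tipped over (angle between any of pack_a_mid, pack_b_mid, vial_a_mid, vial_b_mid, bottle_a_mid's own z axis and vertical above 0.7 rad).
It also fails if it takes over 138 s, if anything falls off the work surface, if the arm or the gripper's body presses on something with over 40 N, if the wrist force passes 120 N, or if a joint passes its speed limit or range.

## Working session

There is one attempt and no reset: what is moved stays moved. The work goes in short steps, Python scripts to look and compute and a tool call to move; the robot and the scene stay as the last step left them, time stands still between calls to the robot, and variables do not carry over. Pictures are saved under pics/ and viewed, and the job is handed in when it is done.

Besides the shell and the picture viewer there is one more tool, called as a command line: name --argument value ..., lists and objects as JSON in quotes. drive_tool: Moves the arm, as the interface text tells. Its arguments: {"type":"object","properties":{"steps":{"type":"array"},"force":{"type":"number"}},"required":["steps"]}

```bash
ls; mkdir -p pics; python3 - <<'E'
from plant import robot
import cv2,numpy as np
for n in("top","side"):
    im,d=robot.read_camera(n); cv2.imwrite(f"pics/{n}0.png",im); np.savez(f"pics/{n}0.npz",im=im,d=d); print(robot.get_calibration(n))
s=robot.read_state();print(s, robot.pinch_z)
E
```

```text
pics
{'fx': 573.4123787020308, 'fy': 573.4123787020308, 'cx': 318.1688249296167, 'cy': 243.08077966379778, 'eye': array([0.38301083, 0.01394378, 1.23053405]), 'attitude': array([-2.12934604,  2.18212645, -0.11225141])}
{'fx': 590.1675996293889, 'fy': 590.1675996293889, 'cx': 327.53619771264067, 'cy': 235.6921921498685, 'eye': array([-0.00454895,  0.53717595,  0.75566936]), 'attitude': array([-0.98362253,  2.42080316, -1.08555973])}
{'t': 0.1, 'q': array([-1.24543887e+00,  1.31117234e-01,  1.48915106e+00,  1.88494830e-06,
        1.52300969e+00, -8.53602213e-02]), 'dq': array([-0.00096894, -0.00212504, -0.00284154,  0.00056144, -0.0005554 ,
        0.00094339]), 'joint_torque': array([ 8.93850411e-04, -5.61339605e+01, -4.93100309e+01,  7.70377717e-02,
        2.90238712e-02, -5.61485126e-05]), 'tool_pos': array([ 0.23943916, -0.5495949 ,  0.21768409]), 'orientation': array([-3.07394285e+00, -6.40287378e-01,  3.13809803e-04]), 'force': array([-0.12123786, -0.70822812, -0.58480559]), 'wrist_torque': array([0.02393419, 0.05739144, 0.00018713]), 'opening': 0.09267082417737856} -0.0188
```

View pics/top0.png

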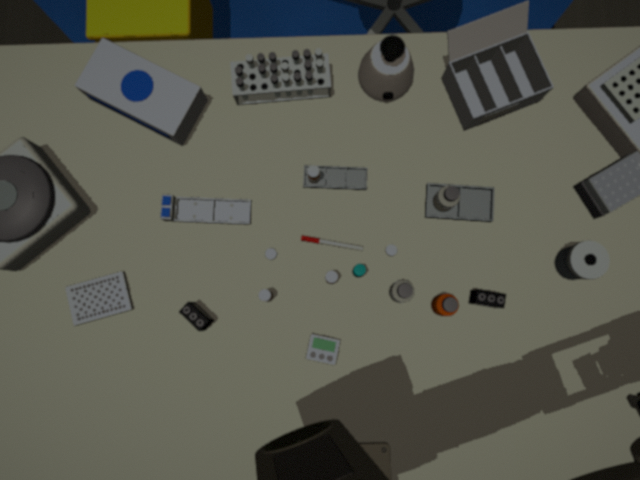

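View pics/side0.png

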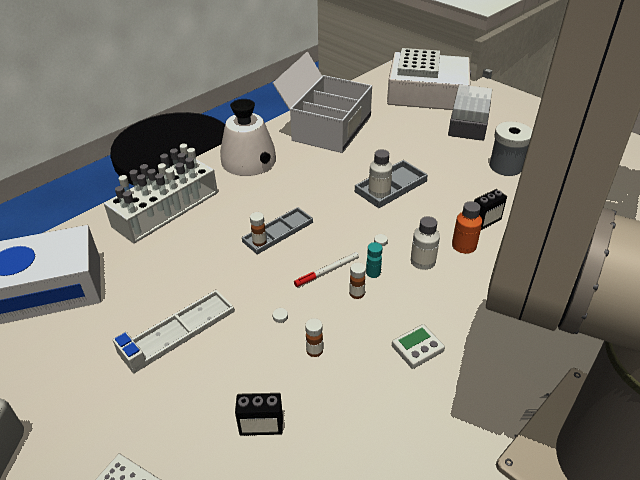

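Top view: packs at about (197,316) and (488,298). Brown vials are the capped tall ones at (265,295) and (332,277); the discs at (270,254) and (391,251) are loose flat caps, and (360,270) is turquoise. The white bottle is at (402,291), with the orange look-alike at (446,304). Trays: carrier (207,211), vial tray (336,178), bottle tray (460,203).

```bash
cat > h.py <<'E'
import cv2,numpy as np
from scipy.spatial.transform import Rotation as R
from plant import robot
def cloud(n,d):
    c=robot.get_calibration(n); v,u=np.mgrid[0:480,0:640]
    p=np.stack([(u-c['cx'])/c['fx']*d,(v-c['cy'])/c['fy']*d,d],-1)
    return p@R.from_rotvec(c['attitude']).as_matrix().T+c['eye']
def ray(n,uv,z):
    c=robot.get_calibration(n); uv=np.atleast_2d(uv).astype(float)
    r=np.c_[(uv[:,0]-c['cx'])/c['fx'],(uv[:,1]-c['cy'])/c['fy'],np.ones(len(uv))]@R.from_rotvec(c['attitude']).as_matrix().T
    return c['eye']+r*((z-c['eye'][2])/r[:,2])[:,None]
E
python3 - <<'E'
from h import *
f=np.load('pics/top0.npz'); im,d=f['im'],f['d']; P=cloud('top',d)
print('bench z',np.median(P[330:400,150:250,2]),np.median(P[230:235,200:220,2]),np.median(P[330:360,480:500,2]))
for nm,(u,v),h in [('packA',(197,316),.064),('packB',(488,298),.064),('vialA',(265,295),.064),('vialB',(332,277),.064),('vhome',(315,173),.067),('turq',(360,270),.064),('bot',(402,291),.096),('bhome',(450,195),.099),('orange',(446,304),.096),('cap1',(270,254),.01),('cap2',(391,251),.01)]:
    r=24
    w=np.zeros((480,640),bool); w[v-r:v+r,u-r:u+r]=1
    m=(w&(abs(P[...,2]-h)<.007)).astype(np.uint8)
    n,l,s,c=cv2.connectedComponentsWithStats(m)
    if n<2: print(nm,'none');continue
    k=1+np.argmax(s[1:,4]); pts=np.argwhere(l==k)[:,::-1]
    X=ray('top',pts,h)[:,:2].astype(np.float32)
    rc=cv2.minAreaRect(X); ci=cv2.minEnclosingCircle(X)
    print(nm,len(pts),np.round(c[k]),'z',round(float(np.median(P[l==k][:,2])),4),'mean',X.mean(0).round(4),'rect',np.round(rc[0],4),np.round(rc[1],4),round(rc[2],1),'circ r',np.round(ci[0],4),round(ci[1],4))
cr=cv2.resize(im[140:340,150:520],None,fx=2.16,fy=2.16,interpolation=cv2.INTER_CUBIC); cv2.imwrite('pics/crop0.png',cr)
side=np.load('pics/side0.npz')['im']
cv2.imwrite('pics/crop1.png',cv2.resize(side[180:440,220:520],None,fx=2.3,fy=2.3,interpolation=cv2.INTER_CUBIC))
E
```

```text
bench z -0.0015062289849675503 -0.0016470961136291207 -0.000902532085022334
packA 345 [193. 316.] z 0.06 mean [0.3771 0.2827] rect [0.3762 0.2814] [0.0593 0.0297] 44.7 circ r [0.3761 0.2823] 0.0318
packB 381 [491. 299.] z 0.0606 mean [ 0.3979 -0.3192] rect [ 0.3978 -0.3181] [0.06   0.0298] 78.2 circ r [ 0.3974 -0.3187] 0.0322
vialA 125 [265. 295.] z 0.0626 mean [0.4157 0.1378] rect [0.4159 0.1379] [0.0224 0.0243] 89.2 circ r [0.4158 0.1378] 0.0127
vialB 123 [331. 277.] z 0.0625 mean [0.4498 0.0011] rect [0.4491 0.001 ] [0.0224 0.0244] 88.6 circ r [0.4497 0.0012] 0.0129
vhome 123 [313. 171.] z 0.0654 mean [0.6691 0.0327] rect [0.6696 0.0325] [0.0228 0.0254] 88.6 circ r [0.6691 0.0326] 0.0134
turq 124 [360. 270.] z 0.0628 mean [ 0.4627 -0.0565] rect [ 0.462  -0.0574] [0.0244 0.0245] 88.6 circ r [ 0.4623 -0.0567] 0.0131
bot 176 [405. 291.] z 0.0946 mean [ 0.4171 -0.1424] rect [ 0.4172 -0.1426] [0.0275 0.0295] 87.7 circ r [ 0.417  -0.1427] 0.015
bhome 174 [452. 193.] z 0.0979 mean [ 0.6092 -0.244 ] rect [ 0.6092 -0.244 ] [0.0279 0.0286] 87.2 circ r [ 0.6093 -0.2438] 0.015
orange 182 [450. 305.] z 0.0947 mean [ 0.3872 -0.2304] rect [ 0.3872 -0.231 ] [0.0286 0.028 ] 42.9 circ r [ 0.3876 -0.2303] 0.0152
cap1 114 [271. 254.] z 0.0089 mean [0.5053 0.1291] rect [0.5057 0.1296] [0.0236 0.0237] 89.1 circ r [0.5058 0.1279] 0.0139
cap2 113 [391. 250.] z 0.0086 mean [ 0.5068 -0.1288] rect [ 0.5067 -0.1282] [0.0241 0.0244] 43.0 circ r [ 0.5063 -0.1286] 0.0134
```

View pics/crop0.png

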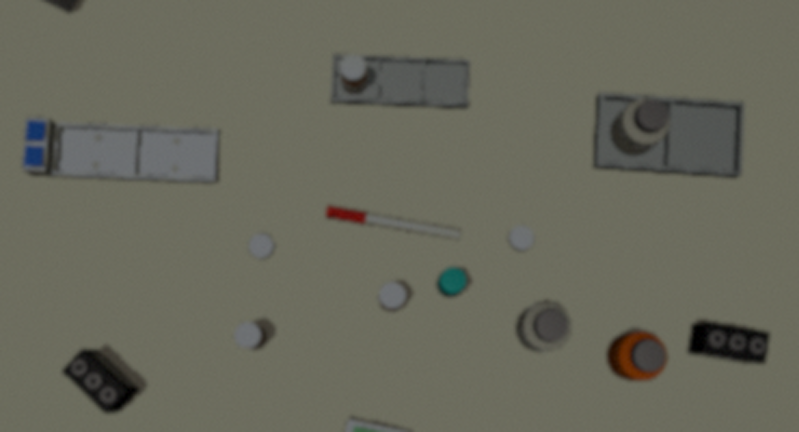

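View pics/crop1.png

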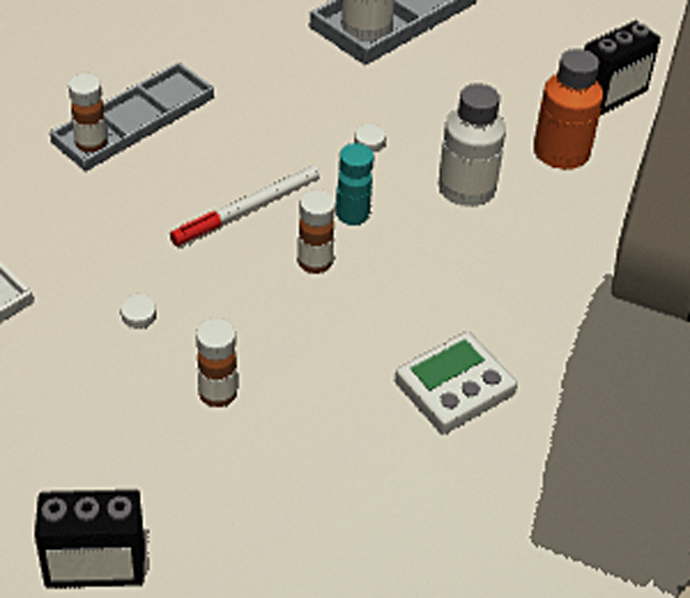

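The crops confirm the identities: white-capped brown vials, white bottle with grey cap, turquoise vial and orange bottle beside them. Next I measure the tray poses and pack axes.

```bash
python3 - <<'E'
from h import *
f=np.load('pics/top0.npz'); im,d=f['im'],f['d']; P=cloud('top',d)
hsv=cv2.cvtColor(im,cv2.COLOR_BGR2HSV)
for nm,(u0,v0,u1,v1),h in [('carrier',(150,185,262,235),.012),('vial',(295,155,378,198),.012),('bottle',(415,172,504,232),.018)]:
    w=np.zeros((480,640),bool); w[v0:v1,u0:u1]=1
    m=w&(P[...,2]>.0055)&(P[...,2]<h+.004)
    # ring of wall pixels, rayed to the wall top
    X=ray('top',np.argwhere(m)[:,::-1],h)[:,:2].astype(np.float32)
    rc=cv2.minAreaRect(X); b=cv2.boxPoints(rc)
    X2=P[m][:,:2].astype(np.float32); rc2=cv2.minAreaRect(X2)
    # pixel color-edge rect
    print(nm,m.sum(),np.round(rc[0],4),np.round(rc[1],4),round(rc[2],2),'| cloud',np.round(rc2[0],4),np.round(rc2[1],4),round(rc2[2],2))
    # side-based estimates: percentiles after rotation
    mm=w&(P[...,2]>.0055); 
    a=np.deg2rad(rc[2]); 
    for ang in (rc[2],):
        c,s=np.cos(np.deg2rad(ang)),np.sin(np.deg2rad(ang)); Y=X@np.array([[c,-s],[s,c]])
        lo,hi=np.percentile(Y,0.7,0),np.percentile(Y,99.3,0); print('  ext',hi-lo,'cen',np.array([[c,-s],[s,c]])@((lo+hi)/2))
# blue pads
m=cv2.inRange(hsv,(100,120,60),(130,255,255)); m[:, :150]=0;m[:,180:]=0;m[:190]=0;m[225:]=0
X=ray('top',np.argwhere(m)[:,::-1],.034)[:,:2]; print('blue',X.mean(0),np.ptp(X,axis=0),P[m>0][:,2].mean())
for nm,(u,v) in [('packA',(193,316)),('packB',(491,299))]:
    m=np.zeros((480,640),bool); m[v-26:v+26,u-26:u+26]=1; m&=abs(P[...,2]-.0625)<.006
    X=ray('top',np.argwhere(m)[:,::-1],.064)[:,:2]; e=np.linalg.eigh(np.cov(X.T))[1][:,1]; print(nm,'axis',e,np.degrees(np.arctan2(e[1],e[0])), cv2.boxPoints(cv2.minAreaRect(X.astype(np.float32))).round(4).tolist())
z=P[200:470,150:520,2]; 
E
```

```text
carrier 575 [0.6004 0.2667] [0.2076 0.08  ] 87.43 | cloud [0.6014 0.2678] [0.2087 0.0802] 87.35
  ext [0.17679541 0.0605447 ] cen [0.60419267 0.26015101]
vial 395 [ 0.6695 -0.0223] [0.158  0.0572] 89.47 | cloud [ 0.6699 -0.0228] [0.1586 0.0577] 88.63
  ext [0.13763858 0.05364832] cen [ 0.66781414 -0.01374374]
bottle 754 [ 0.6051 -0.2786] [0.1781 0.1201] 86.06 | cloud [ 0.6073 -0.2816] [0.1801 0.1213] 86.23
  ext [0.14511617 0.0895877 ] cen [ 0.60877164 -0.2786314 ]
blue [0.61002334 0.34859301] [0.04329566 0.01692211] 0.044925100353863615
packA axis [0.69587627 0.7181617 ] 45.902914404663434 [[0.34470000863075256, 0.2709999978542328], [0.36550000309944153, 0.25], [0.4077000021934509, 0.29170000553131104], [0.38679999113082886, 0.31279999017715454]]
packB axis [0.21565524 0.97646957] 77.54602842980401 [[0.37709999084472656, -0.34439998865127563], [0.40630000829696655, -0.3504999876022339], [0.41850000619888306, -0.29179999232292175], [0.38940000534057617, -0.2856999933719635]]
```

```bash
python3 - <<'E'
from h import *
f=np.load('pics/top0.npz'); im,d=f['im'],f['d']; P=cloud('top',d)
for nm,(u0,v0,u1,v1),h in [('carrier',(150,185,262,235),.012),('vial',(295,155,378,198),.012),('bottle',(415,172,504,232),.018)]:
    w=np.zeros((480,640),bool); w[v0:v1,u0:u1]=1
    m=(w&(P[...,2]>.006)).astype(np.uint8)
    n,l,s,c=cv2.connectedComponentsWithStats(m,connectivity=8); k=1+np.argmax(s[1:,4]); m=l==k
    g=m&(P[...,2]<h+.004)&(P[...,2]>.4*h)
    X=ray('top',np.argwhere(g)[:,::-1],h)[:,:2].astype(np.float32)
    rc=cv2.minAreaRect(X); print(nm,s[k],np.round(rc[0],4),np.round(rc[1],4),round(rc[2],2))
    # line fits: rotate, use robust outer walls
    vis=im[v0:v1,u0:u1].copy(); vis[g[v0:v1,u0:u1]]=(0,0,255); vis=np.hstack([im[v0:v1,u0:u1],vis])
    cv2.imwrite(f'pics/m_{nm}.png',cv2.resize(vis,None,fx=3.5,fy=3.5,interpolation=cv2.INTER_NEAREST))
import glob
E
python3 - <<'E'
import cv2,numpy as np
ims=[cv2.imread(f'pics/m_{n}.png') for n in('carrier','vial','bottle')]
W=max(i.shape[1] for i in ims); o=np.vstack([np.pad(i,((0,4),(0,W-i.shape[1]),(0,0))) for i in ims]); print(o.shape); cv2.imwrite('pics/masks.png',o)
E
```

```text
carrier [160 194  92  31 809] [0.6029 0.2675] [0.1932 0.0582] 84.58
vial [303 165  65  25 515] [ 0.6678 -0.0131] [0.138  0.0494] 86.6
bottle [ 425  183   70   39 1163] [ 0.6049 -0.2784] [0.1453 0.0759] 84.37
(547, 784, 3)
```

View pics/masks.png

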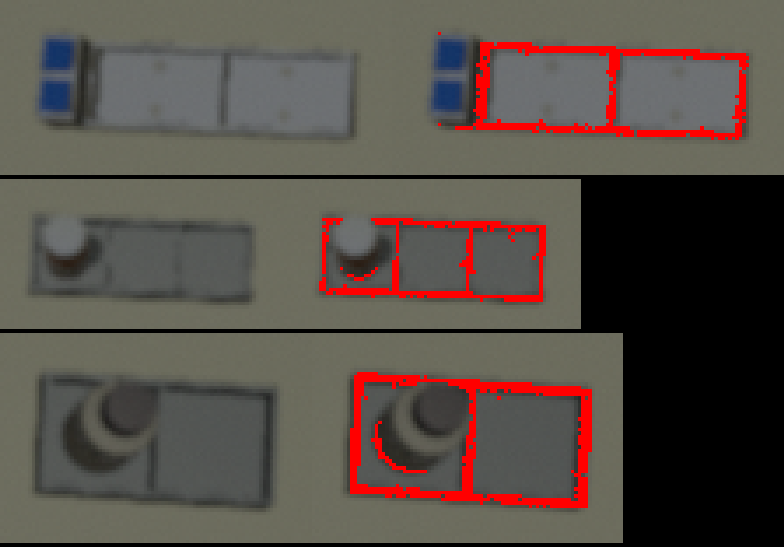

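```bash
python3 - <<'E'
from h import *
f=np.load('pics/top0.npz'); im,d=f['im'],f['d']; P=cloud('top',d)
for nm,(u0,v0,u1,v1),h in [('carrier',(150,185,262,235),.012),('vial',(295,155,378,198),.012),('bottle',(415,172,504,232),.018)]:
    w=np.zeros((480,640),np.uint8); w[v0:v1,u0:u1]=1
    g=((P[...,2]>.006)&(w>0)).astype(np.uint8)
    hole=((g==0)&(w>0)).astype(np.uint8)
    n,l,s,c=cv2.connectedComponentsWithStats(hole,connectivity=4)
    for k in range(1,n):
        if 150<s[k,4]<1500:
            X=ray('top',np.argwhere(l==k)[:,::-1],.010)[:,:2].astype(np.float32); rc=cv2.minAreaRect(X)
            print(nm,c[k].round(),s[k,4],np.round(rc[0],4),'mean',X.mean(0).round(4),np.round(rc[1],4),round(rc[2],1))
def fr(c,a,y): a=np.deg2rad(a); return np.array(c)+y*np.array([np.cos(a),np.sin(a)])
print('frame: bays',fr((.602,.265),84.6,-.052),fr((.602,.265),84.6,.028),'cells',fr((.6678,-.0131),86.6,-.045),fr((.6678,-.0131),86.6,0),'bot',fr((.6049,-.2784),84.4,-.035))
E
```

```text
carrier [194. 210.] 682 [0.6052 0.2933] mean [0.6053 0.2937] [0.0772 0.0453] 86.1
carrier [231. 211.] 683 [0.6002 0.2144] mean [0.5999 0.2144] [0.0773 0.0462] 86.0
vial [356. 178.] 338 [ 0.6657 -0.0574] mean [ 0.6649 -0.0577] [0.0414 0.0399] 88.4
bottle [439. 205.] 342 [ 0.61   -0.2449] mean [ 0.6026 -0.2357] [0.0641 0.0646] 84.6
bottle [476. 203.] 822 [ 0.6034 -0.3147] mean [ 0.6028 -0.3143] [0.0632 0.065 ] 84.2
frame: bays [0.59710637 0.21323078] [0.60463503 0.29287574] cells [ 0.66513121 -0.05802079] [ 0.6678 -0.0131] bot [ 0.6014846  -0.31323296]
```

```bash
cat > go.py <<'E'
import sys
from h import *
# usage: go.py x y z jawangle_deg
s=robot.read_state(); M=R.from_rotvec(s['orientation']).as_matrix(); p=s['tool_pos']
x,y,z,a=map(float,sys.argv[1:5]); sh=M.T@(np.array([x,y,z])-p)/0.3
cur=np.degrees(np.arctan2(M[1,1],M[0,1])); t=((cur-a)+90)%180-90   # half turn is equivalent; + turn lowers yaw
print('tx,ty,tz',sh.round(4),'turn',round(t/180,4),'| cur',p.round(4),'jaw ang',cur.round(2),'tilt',np.degrees(np.arccos(-M[2,2])).round(2),'open',round(s['opening'],4),'F',s['force'].round(2),'q6',round(s['q'][5],2),'t',round(s['t'],2))
E
python3 go.py .398 -.318 .15 -11.8
```

```text
tx,ty,tz [ 0.7928 -0.4964  0.2266] turn -0.3037 | cur [ 0.2394 -0.5496  0.2177] jaw ang -66.47 tilt 0.1 open 0.0927 F [-0.12 -0.71 -0.58] q6 -0.09 t 0.1
```

drive_tool --steps '[{"tx":0.2,"ty":-0.12,"tz":0.06,"turn":-0.04,"jaw":0.65},{"tx":0.4,"ty":-0.25,"tz":0.11,"turn":-0.08,"jaw":0.65},{"tx":0.6,"ty":-0.37,"tz":0.17,"turn":-0.12,"jaw":0.65},{"tx":0.793,"ty":-0.496,"tz":0.227,"turn":-0.16,"jaw":0.65},{"tx":0.793,"ty":-0.496,"tz":0.227,"turn":-0.2,"jaw":0.65},{"tx":0.793,"ty":-0.496,"tz":0.227,"turn":-0.24,"jaw":0.65},{"tx":0.793,"ty":-0.496,"tz":0.227,"turn":-0.28,"jaw":0.65},{"tx":0.793,"ty":-0.496,"tz":0.227,"turn":-0.304,"jaw":0.65},{"tx":0.793,"ty":-0.496,"tz":0.227,"turn":-0.304,"jaw":0.65},{"tx":0.793,"ty":-0.496,"tz":0.227,"turn":-0.304,"jaw":0.65},{"tx":0.793,"ty":-0.496,"tz":0.227,"turn":-0.304,"jaw":0.65}]'

```text
t: 1.2
tool_pos: [0.3981, -0.3189, 0.1504]
orientation: [-2.439, -1.979, -0.0]
force: [-0.3, -0.2, -0.5]
opening: 0.0606
```

```bash
python3 go.py .398 -.318 .026 -11.8
```

```text
tx,ty,tz [ 0.0027 -0.0009  0.4148] turn -0.0005 | cur [ 0.3981 -0.3189  0.1504] jaw ang -11.88 tilt 0.01 open 0.0606 F [-0.26 -0.25 -0.52] q6 -0.57 t 1.2
```

drive_tool --steps '[{"tx":0.003,"tz":0.1,"jaw":0.65},{"tx":0.003,"tz":0.2,"jaw":0.65},{"tx":0.003,"tz":0.3,"jaw":0.65},{"tx":0.003,"tz":0.37,"jaw":0.65},{"tx":0.003,"tz":0.415,"jaw":0.65},{"tx":0.003,"tz":0.415,"jaw":0.65},{"tx":0.003,"tz":0.415,"jaw":0.2},{"tx":0.003,"tz":0.415,"jaw":0.2},{"tx":0.003,"tz":0.415,"jaw":0.2},{"tx":0.003,"tz":0.415,"jaw":0.2},{"tx":0.003,"tz":0.415,"jaw":0.2},{"tx":0.003,"tz":0.415,"jaw":0.2}]' --force 20

```text
schema error: expected keys jaw, tx, ty, tz, turn
```

```bash
python3 go.py .398 -.318 .16 -11.8
```

```text
tx,ty,tz [ 0.0027 -0.001  -0.0318] turn -0.0005 | cur [ 0.3981 -0.3189  0.1504] jaw ang -11.88 tilt 0.01 open 0.0606 F [-0.26 -0.25 -0.52] q6 -0.57 t 1.2
```

All keys are required in every row.

drive_tool --steps '[{"tx":0.003,"ty":0,"turn":0,"tz":0.1,"jaw":0.65},{"tx":0.003,"ty":0,"turn":0,"tz":0.2,"jaw":0.65},{"tx":0.003,"ty":0,"turn":0,"tz":0.3,"jaw":0.65},{"tx":0.003,"ty":0,"turn":0,"tz":0.37,"jaw":0.65},{"tx":0.003,"ty":0,"turn":0,"tz":0.415,"jaw":0.65},{"tx":0.003,"ty":0,"turn":0,"tz":0.415,"jaw":0.65},{"tx":0.003,"ty":0,"turn":0,"tz":0.415,"jaw":0.2},{"tx":0.003,"ty":0,"turn":0,"tz":0.415,"jaw":0.2},{"tx":0.003,"ty":0,"turn":0,"tz":0.415,"jaw":0.2},{"tx":0.003,"ty":0,"turn":0,"tz":0.415,"jaw":0.2},{"tx":0.003,"ty":0,"turn":0,"tz":0.415,"jaw":0.2},{"tx":0.003,"ty":0,"turn":0,"tz":0.415,"jaw":0.2}]' --force 20

```text
t: 2.4
tool_pos: [0.399, -0.3182, 0.0269]
orientation: [2.436, 1.982, 0.0]
force: [-0.8, 0.6, 5.6]
opening: 0.0298
```

```bash
python3 go.py .398 -.318 .166 -11.8
```

```text
tx,ty,tz [-3.000e-04 -2.800e-03 -4.638e-01] turn 0.0003 | cur [ 0.399  -0.3182  0.0269] jaw ang -11.74 tilt 0.08 open 0.0298 F [-0.78  0.55  5.63] q6 -0.57 t 2.4
```

drive_tool --steps '[{"tx":0,"ty":0,"turn":0,"tz":-0.04,"jaw":0.2},{"tx":0,"ty":0,"turn":0,"tz":-0.12,"jaw":0.2},{"tx":0,"ty":0,"turn":0,"tz":-0.2,"jaw":0.2},{"tx":0,"ty":0,"turn":0,"tz":-0.28,"jaw":0.2},{"tx":0,"ty":0,"turn":0,"tz":-0.36,"jaw":0.2},{"tx":0,"ty":0,"turn":0,"tz":-0.42,"jaw":0.2},{"tx":0,"ty":0,"turn":0,"tz":-0.46,"jaw":0.2},{"tx":0,"ty":0,"turn":0,"tz":-0.46,"jaw":0.2}]'

```text
t: 3.2
tool_pos: [0.3993, -0.3185, 0.1662]
orientation: [2.434, 1.981, 0.001]
force: [0.7, -0.4, -0.9]
opening: 0.0298
```

```bash
python3 go.py .599 .214 .166 -4; python3 go.py .5 -.07 .166 -4
```

```text
tx,ty,tz [ 1.8732e+00  2.9060e-01 -1.7000e-03] turn -0.043 | cur [ 0.3993 -0.3185  0.1662] jaw ang -11.74 tilt 0.19 open 0.0298 F [ 0.67 -0.43 -0.92] q6 -0.57 t 3.2
tx,ty,tz [ 8.792e-01  1.600e-01 -3.000e-04] turn -0.043 | cur [ 0.3993 -0.3185  0.1662] jaw ang -11.74 tilt 0.19 open 0.0298 F [ 0.67 -0.43 -0.92] q6 -0.57 t 3.2
```

Two transit hops.

drive_tool --steps '[{"tx":0.05,"ty":0.01,"turn":0,"tz":0,"jaw":0.2},{"tx":0.14,"ty":0.03,"turn":-0.01,"tz":0,"jaw":0.2},{"tx":0.24,"ty":0.05,"turn":-0.02,"tz":0,"jaw":0.2},{"tx":0.34,"ty":0.07,"turn":-0.03,"tz":0,"jaw":0.2},{"tx":0.44,"ty":0.09,"turn":-0.04,"tz":0,"jaw":0.2},{"tx":0.54,"ty":0.11,"turn":-0.043,"tz":0,"jaw":0.2},{"tx":0.64,"ty":0.125,"turn":-0.043,"tz":0,"jaw":0.2},{"tx":0.74,"ty":0.14,"turn":-0.043,"tz":0,"jaw":0.2},{"tx":0.83,"ty":0.155,"turn":-0.043,"tz":0,"jaw":0.2},{"tx":0.88,"ty":0.16,"turn":-0.043,"tz":0,"jaw":0.2},{"tx":0.88,"ty":0.16,"turn":-0.043,"tz":0,"jaw":0.2}]'

```text
t: 4.3
tool_pos: [0.4986, -0.0662, 0.1623]
orientation: [-2.293, -2.144, 0.001]
force: [-0.0, -0.2, -1.5]
opening: 0.0299
```

```bash
python3 go.py .599 .214 .12 -4
```

```text
tx,ty,tz [0.9542 0.2719 0.1416] turn 0.0009 | cur [ 0.4986 -0.0662  0.1623] jaw ang -3.84 tilt 0.17 open 0.0299 F [-0.04 -0.18 -1.52] q6 -0.17 t 4.3
```

drive_tool --steps '[{"tx":0.05,"ty":0.01,"turn":0,"tz":0,"jaw":0.2},{"tx":0.14,"ty":0.04,"turn":0,"tz":0,"jaw":0.2},{"tx":0.24,"ty":0.07,"turn":0,"tz":0,"jaw":0.2},{"tx":0.34,"ty":0.1,"turn":0,"tz":0,"jaw":0.2},{"tx":0.44,"ty":0.13,"turn":0,"tz":0,"jaw":0.2},{"tx":0.54,"ty":0.16,"turn":0,"tz":0,"jaw":0.2},{"tx":0.64,"ty":0.19,"turn":0,"tz":0,"jaw":0.2},{"tx":0.74,"ty":0.22,"turn":0,"tz":0,"jaw":0.2},{"tx":0.84,"ty":0.25,"turn":0,"tz":0.05,"jaw":0.2},{"tx":0.92,"ty":0.272,"turn":0,"tz":0.1,"jaw":0.2},{"tx":0.954,"ty":0.272,"turn":0,"tz":0.14,"jaw":0.2},{"tx":0.954,"ty":0.272,"turn":0,"tz":0.14,"jaw":0.2}]'

```text
t: 5.5
tool_pos: [0.5981, 0.2109, 0.1183]
orientation: [-2.294, -2.142, 0.008]
force: [0.2, -0.1, -2.5]
opening: 0.03
```

```bash
python3 go.py .599 .214 .030 -4; python3 - <<'E'
from h import *
for n in("top","side"):
    im,d=robot.read_camera(n); cv2.imwrite(f"pics/{n}1.png",im)
E
```

```text
tx,ty,tz [0.0111 0.0038 0.2944] turn 0.0004 | cur [0.5981 0.2109 0.1183] jaw ang -3.92 tilt 0.35 open 0.03 F [ 0.15 -0.13 -2.47] q6 0.33 t 5.5
```

View pics/side1.png

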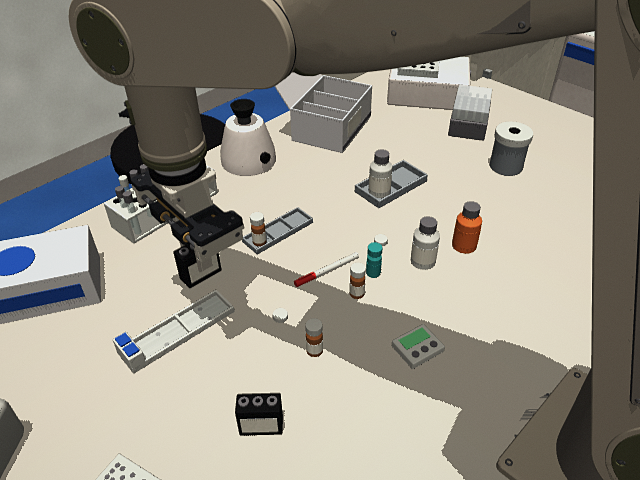

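Side view: the pack hangs upright above the carrier's far bay, at about (198,262), with nothing disturbed. I lower it and release.

drive_tool --steps '[{"tx":0.01,"ty":0.004,"turn":0,"tz":0.06,"jaw":0.2},{"tx":0.01,"ty":0.004,"turn":0,"tz":0.12,"jaw":0.2},{"tx":0.01,"ty":0.004,"turn":0,"tz":0.18,"jaw":0.2},{"tx":0.01,"ty":0.004,"turn":0,"tz":0.23,"jaw":0.2},{"tx":0.01,"ty":0.004,"turn":0,"tz":0.26,"jaw":0.2},{"tx":0.01,"ty":0.004,"turn":0,"tz":0.28,"jaw":0.2},{"tx":0.01,"ty":0.004,"turn":0,"tz":0.285,"jaw":0.2},{"tx":0.01,"ty":0.004,"turn":0,"tz":0.288,"jaw":0.2},{"tx":0.01,"ty":0.004,"turn":0,"tz":0.29,"jaw":0.2},{"tx":0.01,"ty":0.004,"turn":0,"tz":0.29,"jaw":0.2}]'

```text
t: 6.6
tool_pos: [0.6025, 0.2138, 0.0358]
orientation: [2.297, 2.142, 0.002]
force: [-0.2, -0.2, -1.7]
opening: 0.0299
```

```bash
python3 go.py .599 .214 .030 -4
```

```text
tx,ty,tz [-0.0003 -0.0118  0.0192] turn 0.0 | cur [0.6025 0.2138 0.0358] jaw ang -4.0 tilt 0.07 open 0.0299 F [-0.24 -0.2  -1.68] q6 0.33 t 6.6
```

drive_tool --steps '[{"tx":0,"ty":-0.008,"turn":0,"tz":0.005,"jaw":0.2},{"tx":0,"ty":-0.008,"turn":0,"tz":0.01,"jaw":0.2},{"tx":0,"ty":-0.008,"turn":0,"tz":0.014,"jaw":0.2},{"tx":0,"ty":-0.008,"turn":0,"tz":0.017,"jaw":0.2},{"tx":0,"ty":-0.008,"turn":0,"tz":0.017,"jaw":0.2},{"tx":0,"ty":-0.008,"turn":0,"tz":0.017,"jaw":0.2}]'

```text
t: 7.2
tool_pos: [0.5996, 0.2138, 0.0299]
orientation: [-2.298, -2.142, 0.0]
force: [-0.4, 0.1, -0.9]
opening: 0.03
```

```bash
python3 go.py .599 .214 .030 -4
```

```text
tx,ty,tz [ 0.0005 -0.0021 -0.0003] turn -0.0 | cur [0.5996 0.2138 0.0299] jaw ang -4.0 tilt 0.0 open 0.03 F [-0.35  0.13 -0.92] q6 0.33 t 7.2
```

drive_tool --steps '[{"tx":0,"ty":0,"turn":0,"tz":0.003,"jaw":0.2},{"tx":0,"ty":0,"turn":0,"tz":0.004,"jaw":0.2},{"tx":0,"ty":0,"turn":0,"tz":0.004,"jaw":0.35},{"tx":0,"ty":0,"turn":0,"tz":0.004,"jaw":0.6},{"tx":0,"ty":0,"turn":0,"tz":0.004,"jaw":0.6},{"tx":0,"ty":0,"turn":0,"tz":0.004,"jaw":0.6},{"tx":0,"ty":0,"turn":0,"tz":-0.08,"jaw":0.6},{"tx":0,"ty":0,"turn":0,"tz":-0.2,"jaw":0.6},{"tx":0,"ty":0,"turn":0,"tz":-0.34,"jaw":0.6},{"tx":0,"ty":0,"turn":0,"tz":-0.44,"jaw":0.6},{"tx":0,"ty":0,"turn":0,"tz":-0.44,"jaw":0.6}]'

```text
t: 8.3
tool_pos: [0.603, 0.2147, 0.1687]
orientation: [2.294, 2.139, 0.014]
force: [0.1, 0.1, -0.4]
opening: 0.0556
```

```bash
python3 go.py .376 .281 .15 -44.7
```

```text
tx,ty,tz [ 0.1673 -0.7708  0.0555] turn 0.2261 | cur [0.603  0.2147 0.1687] jaw ang -4.0 tilt 0.57 open 0.0556 F [ 0.11  0.15 -0.39] q6 0.33 t 8.3
```

drive_tool --steps '[{"tx":0.02,"ty":-0.1,"turn":0.04,"tz":0,"jaw":0.65},{"tx":0.05,"ty":-0.22,"turn":0.08,"tz":0.01,"jaw":0.65},{"tx":0.08,"ty":-0.35,"turn":0.12,"tz":0.02,"jaw":0.65},{"tx":0.11,"ty":-0.5,"turn":0.16,"tz":0.03,"jaw":0.65},{"tx":0.14,"ty":-0.64,"turn":0.2,"tz":0.04,"jaw":0.65},{"tx":0.16,"ty":-0.74,"turn":0.226,"tz":0.05,"jaw":0.65},{"tx":0.167,"ty":-0.77,"turn":0.226,"tz":0.055,"jaw":0.65},{"tx":0.167,"ty":-0.77,"turn":0.226,"tz":0.055,"jaw":0.65},{"tx":0.167,"ty":-0.77,"turn":0.226,"tz":0.055,"jaw":0.65},{"tx":0.167,"ty":-0.77,"turn":0.226,"tz":0.055,"jaw":0.65}]'

```text
t: 9.3
tool_pos: [0.3739, 0.2796, 0.1456]
orientation: [2.899, 1.21, 0.001]
force: [-0.8, -0.5, 0.0]
opening: 0.0602
```

```bash
python3 go.py .376 .2815 .026 -44.7; python3 - <<'E'
from h import *
for n in("top","side"):
    im,d=robot.read_camera(n); cv2.imwrite(f"pics/{n}2.png",im)
E
```

```text
tx,ty,tz [0.0092 0.0004 0.3986] turn 0.0001 | cur [0.3739 0.2796 0.1456] jaw ang -44.69 tilt 0.03 open 0.0602 F [-0.81 -0.51  0.  ] q6 1.31 t 9.3
```

View pics/side2.png

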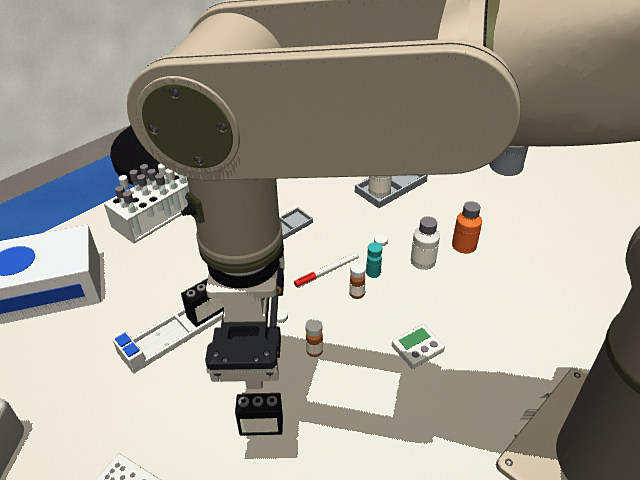

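View pics/top2.png

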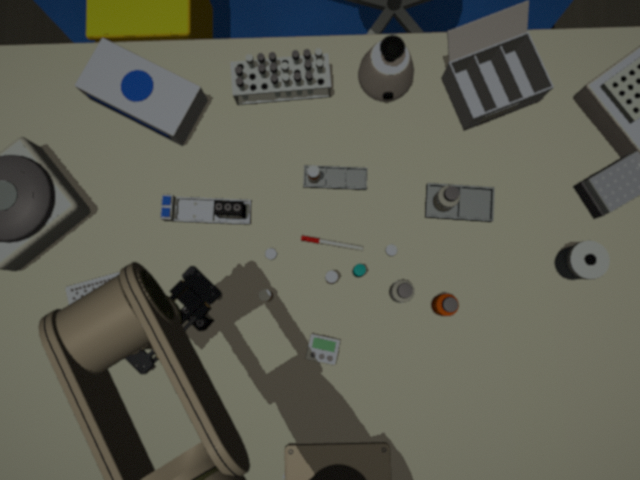

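Top view: pack B stands upright at (230,210), inside the −y bay and aligned with it; nothing else has moved. The gripper is over pack A, so I go down and grip.

drive_tool --steps '[{"tx":0.009,"ty":0,"turn":0,"tz":0.1,"jaw":0.65},{"tx":0.009,"ty":0,"turn":0,"tz":0.2,"jaw":0.65},{"tx":0.009,"ty":0,"turn":0,"tz":0.3,"jaw":0.65},{"tx":0.009,"ty":0,"turn":0,"tz":0.36,"jaw":0.65},{"tx":0.009,"ty":0,"turn":0,"tz":0.395,"jaw":0.65},{"tx":0.009,"ty":0,"turn":0,"tz":0.395,"jaw":0.65},{"tx":0.009,"ty":0,"turn":0,"tz":0.395,"jaw":0.2},{"tx":0.009,"ty":0,"turn":0,"tz":0.395,"jaw":0.2},{"tx":0.009,"ty":0,"turn":0,"tz":0.395,"jaw":0.2},{"tx":0.009,"ty":0,"turn":0,"tz":0.395,"jaw":0.2},{"tx":0.009,"ty":0,"turn":0,"tz":0.395,"jaw":0.2},{"tx":0.009,"ty":0,"turn":0,"tz":0.395,"jaw":0.2}]'

```text
t: 10.6
tool_pos: [0.375, 0.2822, 0.0276]
orientation: [-2.899, -1.21, -0.002]
force: [-1.3, -0.3, 5.5]
opening: 0.03
```

drive_tool --steps '[{"tx":0,"ty":0,"turn":0,"tz":-0.04,"jaw":0.2},{"tx":0,"ty":0,"turn":0,"tz":-0.12,"jaw":0.2},{"tx":0,"ty":0,"turn":0,"tz":-0.2,"jaw":0.2},{"tx":0,"ty":0,"turn":0,"tz":-0.28,"jaw":0.2},{"tx":0,"ty":0,"turn":0,"tz":-0.36,"jaw":0.2},{"tx":0,"ty":0,"turn":0,"tz":-0.42,"jaw":0.2},{"tx":0,"ty":0,"turn":0,"tz":-0.46,"jaw":0.2},{"tx":0,"ty":0,"turn":0,"tz":-0.46,"jaw":0.2}]'

```text
t: 11.4
tool_pos: [0.3755, 0.2824, 0.1671]
orientation: [-2.899, -1.21, -0.005]
force: [-0.1, 0.2, -1.9]
opening: 0.03
```

```bash
python3 go.py .604 .293 .166 -4
```

```text
tx,ty,tz [0.5607 0.5166 0.0057] turn -0.226 | cur [0.3755 0.2824 0.1671] jaw ang -44.68 tilt 0.19 open 0.03 F [-0.06  0.19 -1.88] q6 1.32 t 11.4
```

drive_tool --steps '[{"tx":0.03,"ty":0.03,"turn":-0.02,"tz":0,"jaw":0.2},{"tx":0.09,"ty":0.08,"turn":-0.05,"tz":0,"jaw":0.2},{"tx":0.15,"ty":0.14,"turn":-0.08,"tz":0,"jaw":0.2},{"tx":0.22,"ty":0.2,"turn":-0.11,"tz":0,"jaw":0.2},{"tx":0.29,"ty":0.26,"turn":-0.14,"tz":0,"jaw":0.2},{"tx":0.36,"ty":0.33,"turn":-0.17,"tz":0,"jaw":0.2},{"tx":0.43,"ty":0.39,"turn":-0.2,"tz":0,"jaw":0.2},{"tx":0.5,"ty":0.46,"turn":-0.22,"tz":0,"jaw":0.2},{"tx":0.55,"ty":0.505,"turn":-0.226,"tz":0,"jaw":0.2},{"tx":0.561,"ty":0.516,"turn":-0.226,"tz":0,"jaw":0.2},{"tx":0.561,"ty":0.516,"turn":-0.226,"tz":0,"jaw":0.2},{"tx":0.561,"ty":0.516,"turn":-0.226,"tz":0,"jaw":0.2}]'

```text
t: 12.6
tool_pos: [0.6018, 0.2926, 0.164]
orientation: [-2.297, -2.142, 0.003]
force: [0.1, 0.2, -0.5]
opening: 0.0298
```

```bash
python3 go.py .604 .294 .040 -4
```

```text
tx,ty,tz [0.0054 0.0079 0.4133] turn -0.0001 | cur [0.6018 0.2926 0.164 ] jaw ang -4.02 tilt 0.11 open 0.0298 F [ 0.13  0.17 -0.48] q6 0.45 t 12.6
```

drive_tool --steps '[{"tx":0.005,"ty":0.005,"turn":0,"tz":0.06,"jaw":0.2},{"tx":0.005,"ty":0.005,"turn":0,"tz":0.14,"jaw":0.2},{"tx":0.005,"ty":0.005,"turn":0,"tz":0.22,"jaw":0.2},{"tx":0.005,"ty":0.005,"turn":0,"tz":0.29,"jaw":0.2},{"tx":0.005,"ty":0.005,"turn":0,"tz":0.35,"jaw":0.2},{"tx":0.005,"ty":0.005,"turn":0,"tz":0.39,"jaw":0.2},{"tx":0.005,"ty":0.005,"turn":0,"tz":0.41,"jaw":0.2},{"tx":0.005,"ty":0.005,"turn":0,"tz":0.413,"jaw":0.2},{"tx":0.005,"ty":0.005,"turn":0,"tz":0.413,"jaw":0.2},{"tx":0.005,"ty":0.005,"turn":0,"tz":0.413,"jaw":0.2}]'

```text
t: 13.6
tool_pos: [0.6055, 0.2944, 0.0424]
orientation: [2.297, 2.142, 0.003]
force: [0.4, 0.6, -1.3]
opening: 0.0294
```

```bash
python3 go.py .604 .294 .0305 -4
```

```text
tx,ty,tz [-0.0016 -0.005   0.0397] turn -0.0 | cur [0.6055 0.2944 0.0424] jaw ang -4.01 tilt 0.12 open 0.0294 F [ 0.42  0.62 -1.28] q6 0.45 t 13.6
```

drive_tool --steps '[{"tx":0,"ty":-0.003,"turn":0,"tz":0.012,"jaw":0.2},{"tx":0,"ty":-0.003,"turn":0,"tz":0.022,"jaw":0.2},{"tx":0,"ty":-0.003,"turn":0,"tz":0.03,"jaw":0.2},{"tx":0,"ty":-0.003,"turn":0,"tz":0.035,"jaw":0.2},{"tx":0,"ty":-0.003,"turn":0,"tz":0.037,"jaw":0.2},{"tx":0,"ty":-0.003,"turn":0,"tz":0.037,"jaw":0.2},{"tx":0,"ty":-0.003,"turn":0,"tz":0.037,"jaw":0.2}]'

```text
t: 14.3
tool_pos: [0.6037, 0.2941, 0.0307]
orientation: [-2.298, -2.143, 0.0]
force: [-3.0, -1.8, 6.0]
opening: 0.03
```

```bash
python3 go.py .604 .294 .0305 -4
```

```text
tx,ty,tz [-0.0003  0.0011  0.0007] turn 0.0 | cur [0.6037 0.2941 0.0307] jaw ang -4.0 tilt 0.0 open 0.03 F [-3.05 -1.82  6.02] q6 0.45 t 14.3
```

drive_tool --steps '[{"tx":0,"ty":0,"turn":0,"tz":0,"jaw":0.35},{"tx":0,"ty":0,"turn":0,"tz":0,"jaw":0.6},{"tx":0,"ty":0,"turn":0,"tz":0,"jaw":0.6},{"tx":0,"ty":0,"turn":0,"tz":0,"jaw":0.6},{"tx":0,"ty":0,"turn":0,"tz":-0.08,"jaw":0.6},{"tx":0,"ty":0,"turn":0,"tz":-0.2,"jaw":0.6},{"tx":0,"ty":0,"turn":0,"tz":-0.34,"jaw":0.6},{"tx":0,"ty":0,"turn":0,"tz":-0.42,"jaw":0.6},{"tx":0,"ty":0,"turn":0,"tz":-0.42,"jaw":0.6}]'

```text
t: 15.2
tool_pos: [0.6066, 0.2953, 0.162]
orientation: [2.295, 2.14, 0.013]
force: [0.7, -0.9, 0.0]
opening: 0.0559
```

```bash
python3 go.py .416 .138 .13 0
```

```text
tx,ty,tz [-0.5679 -0.598   0.0996] turn -0.0222 | cur [0.6066 0.2953 0.162 ] jaw ang -4.0 tilt 0.52 open 0.0559 F [ 0.69 -0.94  0.04] q6 0.45 t 15.2
```

drive_tool --steps '[{"tx":-0.1,"ty":-0.1,"turn":0,"tz":0,"jaw":0.6},{"tx":-0.2,"ty":-0.21,"turn":0,"tz":0,"jaw":0.6},{"tx":-0.3,"ty":-0.32,"turn":0,"tz":0,"jaw":0.6},{"tx":-0.4,"ty":-0.42,"turn":0,"tz":0.03,"jaw":0.6},{"tx":-0.5,"ty":-0.53,"turn":0,"tz":0.07,"jaw":0.6},{"tx":-0.55,"ty":-0.58,"turn":0,"tz":0.1,"jaw":0.6},{"tx":-0.568,"ty":-0.598,"turn":0,"tz":0.1,"jaw":0.6},{"tx":-0.568,"ty":-0.598,"turn":0,"tz":0.1,"jaw":0.6},{"tx":-0.568,"ty":-0.598,"turn":0,"tz":0.1,"jaw":0.6},{"tx":-0.568,"ty":-0.598,"turn":0,"tz":0.1,"jaw":0.6}]'

```text
t: 16.2
tool_pos: [0.414, 0.1373, 0.1267]
orientation: [2.297, 2.143, 0.002]
force: [-0.2, -0.5, -0.3]
opening: 0.0561
```

```bash
python3 go.py .416 .138 .022 -4;python3 - <<'E'
from h import *
im,d=robot.read_camera('top'); cv2.imwrite(f"pics/top3.png",im)
E
```

```text
tx,ty,tz [0.0025 0.0059 0.3489] turn 0.0001 | cur [0.414  0.1373 0.1267] jaw ang -3.98 tilt 0.07 open 0.0561 F [-0.17 -0.5  -0.33] q6 0.27 t 16.2
```

View pics/top3.png

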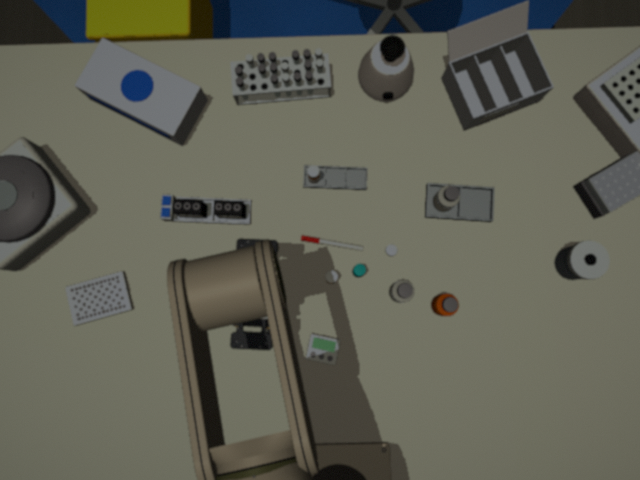

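Top view: both packs stand in their bays, at (190,208) and (230,210). Vial A is next.

drive_tool --steps '[{"tx":0.002,"ty":0.006,"turn":0,"tz":0.08,"jaw":0.6},{"tx":0.002,"ty":0.006,"turn":0,"tz":0.17,"jaw":0.6},{"tx":0.002,"ty":0.006,"turn":0,"tz":0.25,"jaw":0.6},{"tx":0.002,"ty":0.006,"turn":0,"tz":0.31,"jaw":0.6},{"tx":0.002,"ty":0.006,"turn":0,"tz":0.345,"jaw":0.6},{"tx":0.002,"ty":0.006,"turn":0,"tz":0.345,"jaw":0.6},{"tx":0.002,"ty":0.006,"turn":0,"tz":0.345,"jaw":0.15},{"tx":0.002,"ty":0.006,"turn":0,"tz":0.345,"jaw":0.15},{"tx":0.002,"ty":0.006,"turn":0,"tz":0.345,"jaw":0.15},{"tx":0.002,"ty":0.006,"turn":0,"tz":0.345,"jaw":0.15},{"tx":0.002,"ty":0.006,"turn":0,"tz":0.345,"jaw":0.15},{"tx":0.002,"ty":0.006,"turn":0,"tz":0.345,"jaw":0.15}]' --force 15

```text
t: 17.45
tool_pos: [0.4153, 0.1372, 0.0231]
orientation: [2.297, 2.142, 0.002]
force: [-0.5, -0.0, 5.0]
opening: 0.0258
```

drive_tool --steps '[{"tx":0,"ty":0,"turn":0,"tz":-0.04,"jaw":0.15},{"tx":0,"ty":0,"turn":0,"tz":-0.12,"jaw":0.15},{"tx":0,"ty":0,"turn":0,"tz":-0.2,"jaw":0.15},{"tx":0,"ty":0,"turn":0,"tz":-0.28,"jaw":0.15},{"tx":0,"ty":0,"turn":0,"tz":-0.36,"jaw":0.15},{"tx":0,"ty":0,"turn":0,"tz":-0.42,"jaw":0.15},{"tx":0,"ty":0,"turn":0,"tz":-0.44,"jaw":0.15},{"tx":0,"ty":0,"turn":0,"tz":-0.44,"jaw":0.15}]'

```text
t: 18.25
tool_pos: [0.4152, 0.1372, 0.1555]
orientation: [2.297, 2.142, 0.003]
force: [-0.2, 0.4, -0.5]
opening: 0.0259
```

```bash
python3 go.py .668 -.0135 .15 -4;python3 - <<'E'
from h import *
im,d=robot.read_camera('side'); cv2.imwrite(f"pics/side3.png",im)
E
```

```text
tx,ty,tz [-0.4425  0.8755  0.0198] turn -0.0 | cur [0.4152 0.1372 0.1555] jaw ang -4.0 tilt 0.11 open 0.0259 F [-0.15  0.39 -0.47] q6 0.27 t 18.25
```

View pics/side3.png

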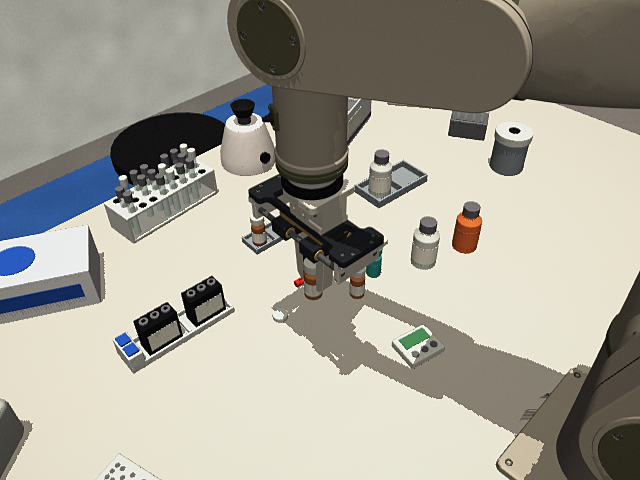

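Side view: the vial hangs upright in the jaws at (312,278), and both packs stand in the carrier. I carry it to the middle cell.

drive_tool --steps '[{"tx":-0.02,"ty":0.04,"turn":0,"tz":0,"jaw":0.15},{"tx":-0.06,"ty":0.12,"turn":0,"tz":0,"jaw":0.15},{"tx":-0.1,"ty":0.21,"turn":0,"tz":0,"jaw":0.15},{"tx":-0.15,"ty":0.3,"turn":0,"tz":0,"jaw":0.15},{"tx":-0.2,"ty":0.4,"turn":0,"tz":0,"jaw":0.15},{"tx":-0.25,"ty":0.5,"turn":0,"tz":0,"jaw":0.15},{"tx":-0.3,"ty":0.6,"turn":0,"tz":0,"jaw":0.15},{"tx":-0.35,"ty":0.7,"turn":0,"tz":0,"jaw":0.15},{"tx":-0.4,"ty":0.8,"turn":0,"tz":0.01,"jaw":0.15},{"tx":-0.43,"ty":0.86,"turn":0,"tz":0.02,"jaw":0.15},{"tx":-0.443,"ty":0.876,"turn":0,"tz":0.02,"jaw":0.15},{"tx":-0.443,"ty":0.876,"turn":0,"tz":0.02,"jaw":0.15}]'

```text
t: 19.5
tool_pos: [0.6671, -0.0149, 0.1464]
orientation: [-2.297, -2.14, 0.003]
force: [-0.6, -0.1, -1.0]
opening: 0.0258
```

```bash
python3 go.py .668 -.0135 .036 -4
```

```text
tx,ty,tz [0.0047 0.0037 0.3679] turn -0.0004 | cur [ 0.6671 -0.0149  0.1464] jaw ang -4.07 tilt 0.16 open 0.0258 F [-0.59 -0.07 -1.02] q6 -0.03 t 19.5
```

drive_tool --steps '[{"tx":0.004,"ty":0,"turn":0,"tz":0.06,"jaw":0.15},{"tx":0.004,"ty":0,"turn":0,"tz":0.13,"jaw":0.15},{"tx":0.004,"ty":0,"turn":0,"tz":0.2,"jaw":0.15},{"tx":0.004,"ty":0,"turn":0,"tz":0.26,"jaw":0.15},{"tx":0.004,"ty":0,"turn":0,"tz":0.31,"jaw":0.15},{"tx":0.004,"ty":0,"turn":0,"tz":0.345,"jaw":0.15},{"tx":0.004,"ty":0,"turn":0,"tz":0.36,"jaw":0.15},{"tx":0.004,"ty":0,"turn":0,"tz":0.36,"jaw":0.15},{"tx":0.004,"ty":0,"turn":0,"tz":0.36,"jaw":0.15}]'

```text
t: 20.4
tool_pos: [0.6683, -0.0127, 0.0414]
orientation: [2.297, 2.142, 0.001]
force: [1.3, 0.0, -1.1]
opening: 0.0257
```

```bash
python3 go.py .668 -.0135 .026 -4
```

```text
tx,ty,tz [-0.0029 -0.0008  0.0512] turn -0.0 | cur [ 0.6683 -0.0127  0.0414] jaw ang -4.0 tilt 0.07 open 0.0257 F [ 1.28  0.02 -1.12] q6 -0.03 t 20.4
```

drive_tool --steps '[{"tx":-0.002,"ty":0,"turn":0,"tz":0.015,"jaw":0.15},{"tx":-0.002,"ty":0,"turn":0,"tz":0.028,"jaw":0.15},{"tx":-0.002,"ty":0,"turn":0,"tz":0.038,"jaw":0.15},{"tx":-0.002,"ty":0,"turn":0,"tz":0.044,"jaw":0.15},{"tx":-0.002,"ty":0,"turn":0,"tz":0.048,"jaw":0.15},{"tx":-0.002,"ty":0,"turn":0,"tz":0.048,"jaw":0.15},{"tx":-0.002,"ty":0,"turn":0,"tz":0.048,"jaw":0.15}]'

```text
t: 21.1
tool_pos: [0.6676, -0.0132, 0.0262]
orientation: [2.298, 2.143, 0.0]
force: [-0.6, -0.1, 2.1]
opening: 0.0259
```

```bash
python3 go.py .668 -.0135 .026 -4
```

```text
tx,ty,tz [-0.001   0.0013  0.0006] turn 0.0 | cur [ 0.6676 -0.0132  0.0262] jaw ang -4.0 tilt 0.0 open 0.0259 F [-0.56 -0.13  2.12] q6 -0.03 t 21.1
```

drive_tool --steps '[{"tx":0,"ty":0,"turn":0,"tz":0,"jaw":0.3},{"tx":0,"ty":0,"turn":0,"tz":0,"jaw":0.5},{"tx":0,"ty":0,"turn":0,"tz":0,"jaw":0.55},{"tx":0,"ty":0,"turn":0,"tz":0,"jaw":0.55},{"tx":0,"ty":0,"turn":0,"tz":-0.08,"jaw":0.55},{"tx":0,"ty":0,"turn":0,"tz":-0.2,"jaw":0.55},{"tx":0,"ty":0,"turn":0,"tz":-0.32,"jaw":0.55},{"tx":0,"ty":0,"turn":0,"tz":-0.4,"jaw":0.55},{"tx":0,"ty":0,"turn":0,"tz":-0.4,"jaw":0.55}]'

```text
t: 22.0
tool_pos: [0.6706, -0.0135, 0.1518]
orientation: [2.293, 2.138, 0.009]
force: [0.4, -0.1, -0.1]
opening: 0.0512
```

```bash
python3 go.py .4495 .001 .13 -4
```

```text
tx,ty,tz [-0.0033 -0.7393  0.0662] turn -0.0 | cur [ 0.6706 -0.0135  0.1518] jaw ang -4.0 tilt 0.5 open 0.0512 F [ 0.38 -0.07 -0.08] q6 -0.03 t 22.0
```

drive_tool --steps '[{"tx":0,"ty":-0.1,"turn":0,"tz":0,"jaw":0.55},{"tx":0,"ty":-0.24,"turn":0,"tz":0,"jaw":0.55},{"tx":0,"ty":-0.38,"turn":0,"tz":0.01,"jaw":0.55},{"tx":0,"ty":-0.52,"turn":0,"tz":0.03,"jaw":0.55},{"tx":0,"ty":-0.64,"turn":0,"tz":0.05,"jaw":0.55},{"tx":-0.003,"ty":-0.72,"turn":0,"tz":0.06,"jaw":0.55},{"tx":-0.003,"ty":-0.739,"turn":0,"tz":0.066,"jaw":0.55},{"tx":-0.003,"ty":-0.739,"turn":0,"tz":0.066,"jaw":0.55},{"tx":-0.003,"ty":-0.739,"turn":0,"tz":0.066,"jaw":0.55},{"tx":-0.003,"ty":-0.739,"turn":0,"tz":0.066,"jaw":0.55}]'

```text
t: 23.0
tool_pos: [0.4475, 0.0013, 0.1265]
orientation: [2.297, 2.142, 0.001]
force: [0.1, -0.6, -0.8]
opening: 0.051
```

```bash
python3 go.py .4495 .001 .023 -4;python3 - <<'E'
from h import *
im,d=robot.read_camera('side'); cv2.imwrite(f"pics/side4.png",im)
E
```

```text
tx,ty,tz [-0.0004  0.0064  0.3451] turn -0.0 | cur [0.4475 0.0013 0.1265] jaw ang -4.01 tilt 0.04 open 0.051 F [ 0.15 -0.65 -0.84] q6 -0.04 t 23.0
```

View pics/side4.png

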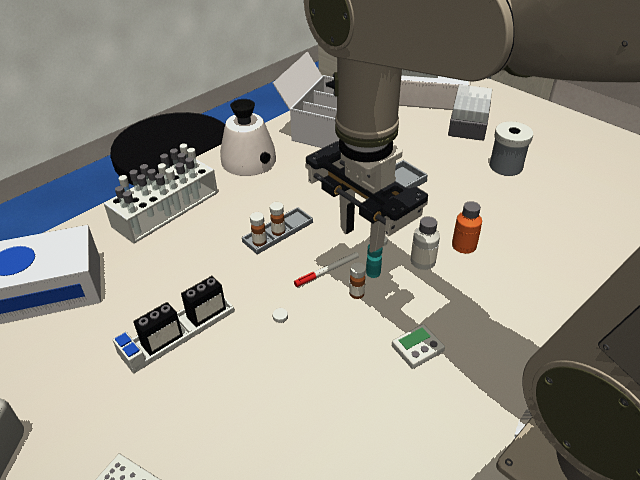

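Side view: the first vial stands upright in the middle cell at (278,220) and the home vial at (258,230) has not moved. Vial B is still at (357,281), with the turquoise one beside it at (374,260). I go down on B with the jaws across x.

drive_tool --steps '[{"tx":0,"ty":0.006,"turn":0,"tz":0.08,"jaw":0.55},{"tx":0,"ty":0.006,"turn":0,"tz":0.16,"jaw":0.55},{"tx":0,"ty":0.006,"turn":0,"tz":0.24,"jaw":0.55},{"tx":0,"ty":0.006,"turn":0,"tz":0.3,"jaw":0.55},{"tx":0,"ty":0.006,"turn":0,"tz":0.342,"jaw":0.55},{"tx":0,"ty":0.006,"turn":0,"tz":0.342,"jaw":0.55},{"tx":0,"ty":0.006,"turn":0,"tz":0.342,"jaw":0.15},{"tx":0,"ty":0.006,"turn":0,"tz":0.342,"jaw":0.15},{"tx":0,"ty":0.006,"turn":0,"tz":0.342,"jaw":0.15},{"tx":0,"ty":0.006,"turn":0,"tz":0.342,"jaw":0.15},{"tx":0,"ty":0.006,"turn":0,"tz":0.342,"jaw":0.15},{"tx":0,"ty":0.006,"turn":0,"tz":0.342,"jaw":0.15}]'

```text
t: 24.25
tool_pos: [0.4491, 0.0011, 0.0246]
orientation: [2.297, 2.142, 0.002]
force: [0.2, -0.2, 6.2]
opening: 0.0257
```

drive_tool --steps '[{"tx":0,"ty":0,"turn":0,"tz":-0.04,"jaw":0.15},{"tx":0,"ty":0,"turn":0,"tz":-0.12,"jaw":0.15},{"tx":0,"ty":0,"turn":0,"tz":-0.2,"jaw":0.15},{"tx":0,"ty":0,"turn":0,"tz":-0.28,"jaw":0.15},{"tx":0,"ty":0,"turn":0,"tz":-0.36,"jaw":0.15},{"tx":0,"ty":0,"turn":0,"tz":-0.42,"jaw":0.15},{"tx":0,"ty":0,"turn":0,"tz":-0.44,"jaw":0.15},{"tx":0,"ty":0,"turn":0,"tz":-0.44,"jaw":0.15}]'

```text
t: 25.05
tool_pos: [0.4487, 0.0012, 0.1567]
orientation: [2.297, 2.141, 0.002]
force: [-0.3, -1.3, -1.6]
opening: 0.026
```

```bash
python3 go.py .6655 -.058 .15 -4
```

```text
tx,ty,tz [-0.1463  0.7346  0.0237] turn -0.0 | cur [0.4487 0.0012 0.1567] jaw ang -4.01 tilt 0.11 open 0.026 F [-0.26 -1.31 -1.59] q6 -0.04 t 25.05
```

drive_tool --steps '[{"tx":-0.01,"ty":0.05,"turn":0,"tz":0,"jaw":0.15},{"tx":-0.03,"ty":0.13,"turn":0,"tz":0,"jaw":0.15},{"tx":-0.05,"ty":0.22,"turn":0,"tz":0,"jaw":0.15},{"tx":-0.07,"ty":0.32,"turn":0,"tz":0,"jaw":0.15},{"tx":-0.09,"ty":0.42,"turn":0,"tz":0,"jaw":0.15},{"tx":-0.11,"ty":0.52,"turn":0,"tz":0,"jaw":0.15},{"tx":-0.13,"ty":0.62,"turn":0,"tz":0.01,"jaw":0.15},{"tx":-0.14,"ty":0.7,"turn":0,"tz":0.02,"jaw":0.15},{"tx":-0.146,"ty":0.733,"turn":0,"tz":0.02,"jaw":0.15},{"tx":-0.146,"ty":0.733,"turn":0,"tz":0.02,"jaw":0.15},{"tx":-0.146,"ty":0.733,"turn":0,"tz":0.02,"jaw":0.15}]'

```text
t: 26.15
tool_pos: [0.6634, -0.0576, 0.1479]
orientation: [-2.296, -2.141, 0.003]
force: [1.2, 0.7, -0.2]
opening: 0.0257
```

```bash
python3 go.py .6655 -.058 .0275 -4
```

```text
tx,ty,tz [-0.001   0.0084  0.4015] turn -0.0 | cur [ 0.6634 -0.0576  0.1479] jaw ang -4.0 tilt 0.16 open 0.0257 F [ 1.16  0.71 -0.22] q6 -0.09 t 26.15
```

drive_tool --steps '[{"tx":0,"ty":0.005,"turn":0,"tz":0.06,"jaw":0.15},{"tx":0,"ty":0.005,"turn":0,"tz":0.13,"jaw":0.15},{"tx":0,"ty":0.005,"turn":0,"tz":0.2,"jaw":0.15},{"tx":0,"ty":0.005,"turn":0,"tz":0.26,"jaw":0.15},{"tx":0,"ty":0.005,"turn":0,"tz":0.31,"jaw":0.15},{"tx":0,"ty":0.005,"turn":0,"tz":0.345,"jaw":0.15},{"tx":0,"ty":0.005,"turn":0,"tz":0.36,"jaw":0.15},{"tx":0,"ty":0.005,"turn":0,"tz":0.36,"jaw":0.15},{"tx":0,"ty":0.005,"turn":0,"tz":0.36,"jaw":0.15}]'

```text
t: 27.05
tool_pos: [0.6667, -0.058, 0.0426]
orientation: [2.297, 2.142, 0.001]
force: [-0.2, -0.6, 0.8]
opening: 0.0255
```

```bash
python3 go.py .6655 -.058 .0275 -4
```

```text
tx,ty,tz [-0.0002 -0.004   0.0502] turn -0.0 | cur [ 0.6667 -0.058   0.0426] jaw ang -4.0 tilt 0.08 open 0.0255 F [-0.2  -0.64  0.84] q6 -0.09 t 27.05
```

drive_tool --steps '[{"tx":0,"ty":-0.003,"turn":0,"tz":0.015,"jaw":0.15},{"tx":0,"ty":-0.003,"turn":0,"tz":0.028,"jaw":0.15},{"tx":0,"ty":-0.003,"turn":0,"tz":0.038,"jaw":0.15},{"tx":0,"ty":-0.003,"turn":0,"tz":0.044,"jaw":0.15},{"tx":0,"ty":-0.003,"turn":0,"tz":0.048,"jaw":0.15},{"tx":0,"ty":-0.003,"turn":0,"tz":0.048,"jaw":0.15},{"tx":0,"ty":-0.003,"turn":0,"tz":0.048,"jaw":0.15}]'

```text
t: 27.75
tool_pos: [0.665, -0.0578, 0.0277]
orientation: [-2.298, -2.143, 0.0]
force: [-3.3, 0.5, 4.6]
opening: 0.0256
```

```bash
python3 go.py .6655 -.058 .0275 -4
```

```text
tx,ty,tz [-0.0005  0.0016  0.0005] turn 0.0 | cur [ 0.665  -0.0578  0.0277] jaw ang -4.0 tilt 0.01 open 0.0256 F [-3.29  0.49  4.64] q6 -0.09 t 27.75
```

drive_tool --steps '[{"tx":0,"ty":0,"turn":0,"tz":0,"jaw":0.3},{"tx":0,"ty":0,"turn":0,"tz":0,"jaw":0.5},{"tx":0,"ty":0,"turn":0,"tz":0,"jaw":0.55},{"tx":0,"ty":0,"turn":0,"tz":0,"jaw":0.55},{"tx":0,"ty":0,"turn":0,"tz":-0.08,"jaw":0.55},{"tx":0,"ty":0,"turn":0,"tz":-0.2,"jaw":0.55},{"tx":0,"ty":0,"turn":0,"tz":-0.32,"jaw":0.55},{"tx":0,"ty":0,"turn":0,"tz":-0.42,"jaw":0.55},{"tx":0,"ty":0,"turn":0,"tz":-0.46,"jaw":0.55},{"tx":0,"ty":0,"turn":0,"tz":-0.46,"jaw":0.55}]'

```text
t: 28.75
tool_pos: [0.6665, -0.0581, 0.1676]
orientation: [2.295, 2.14, 0.004]
force: [0.1, 0.6, -0.2]
opening: 0.0512
```

```bash
python3 go.py .417 -.1425 .165 -4;python3 - <<'E'
from h import *
im,d=robot.read_camera('side'); cv2.imwrite(f"pics/side5.png",im)
E
```

```text
tx,ty,tz [-0.3388 -0.81    0.0052] turn -0.0 | cur [ 0.6665 -0.0581  0.1676] jaw ang -4.0 tilt 0.25 open 0.0512 F [ 0.07  0.61 -0.21] q6 -0.09 t 28.75
```

View pics/side5.png

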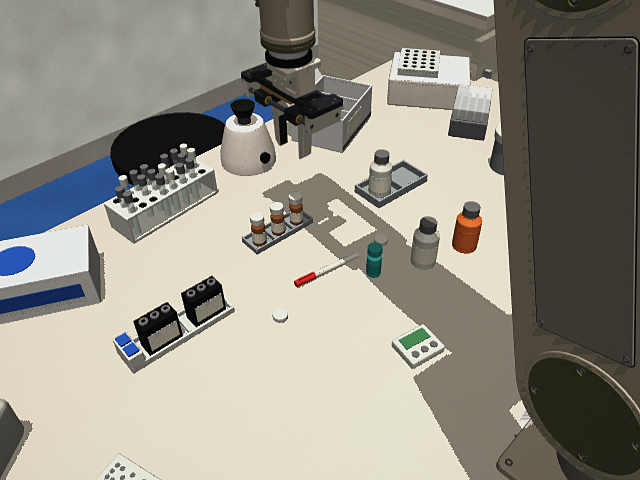

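Side view: all three vials stand in the vial tray. Next is the white bottle at (425,245), not the orange one at (467,230).

drive_tool --steps '[{"tx":-0.04,"ty":-0.1,"turn":0,"tz":0,"jaw":0.8},{"tx":-0.1,"ty":-0.23,"turn":0,"tz":0,"jaw":0.8},{"tx":-0.15,"ty":-0.36,"turn":0,"tz":0,"jaw":0.8},{"tx":-0.21,"ty":-0.5,"turn":0,"tz":0,"jaw":0.8},{"tx":-0.27,"ty":-0.64,"turn":0,"tz":0,"jaw":0.8},{"tx":-0.32,"ty":-0.76,"turn":0,"tz":0,"jaw":0.8},{"tx":-0.339,"ty":-0.81,"turn":0,"tz":0,"jaw":0.8},{"tx":-0.339,"ty":-0.81,"turn":0,"tz":0,"jaw":0.8},{"tx":-0.339,"ty":-0.81,"turn":0,"tz":0,"jaw":0.8},{"tx":-0.339,"ty":-0.81,"turn":0,"tz":0,"jaw":0.8}]'

```text
t: 29.8
tool_pos: [0.4159, -0.1419, 0.1643]
orientation: [-2.296, -2.142, 0.0]
force: [-0.3, -0.0, -0.6]
opening: 0.0745
```

```bash
python3 go.py .417 -.1425 .028 -4
```

```text
tx,ty,tz [-0.0021  0.0043  0.4544] turn 0.0001 | cur [ 0.4159 -0.1419  0.1643] jaw ang -3.98 tilt 0.08 open 0.0745 F [-0.33 -0.04 -0.55] q6 -0.38 t 29.8
```

drive_tool --steps '[{"tx":-0.002,"ty":0.004,"turn":0,"tz":0.1,"jaw":0.8},{"tx":-0.002,"ty":0.004,"turn":0,"tz":0.2,"jaw":0.8},{"tx":-0.002,"ty":0.004,"turn":0,"tz":0.3,"jaw":0.8},{"tx":-0.002,"ty":0.004,"turn":0,"tz":0.39,"jaw":0.8},{"tx":-0.002,"ty":0.004,"turn":0,"tz":0.454,"jaw":0.8},{"tx":-0.002,"ty":0.004,"turn":0,"tz":0.454,"jaw":0.8},{"tx":-0.002,"ty":0.004,"turn":0,"tz":0.454,"jaw":0.35},{"tx":-0.002,"ty":0.004,"turn":0,"tz":0.454,"jaw":0.35},{"tx":-0.002,"ty":0.004,"turn":0,"tz":0.454,"jaw":0.35},{"tx":-0.002,"ty":0.004,"turn":0,"tz":0.454,"jaw":0.35},{"tx":-0.002,"ty":0.004,"turn":0,"tz":0.454,"jaw":0.35},{"tx":-0.002,"ty":0.004,"turn":0,"tz":0.454,"jaw":0.35}]' --force 22

```text
t: 31.0
tool_pos: [0.4176, -0.1434, 0.03]
orientation: [2.296, 2.141, 0.001]
force: [-0.6, 1.8, 5.5]
opening: 0.0455
```

drive_tool --steps '[{"tx":0,"ty":0,"turn":0,"tz":-0.04,"jaw":0.35},{"tx":0,"ty":0,"turn":0,"tz":-0.12,"jaw":0.35},{"tx":0,"ty":0,"turn":0,"tz":-0.2,"jaw":0.35},{"tx":0,"ty":0,"turn":0,"tz":-0.28,"jaw":0.35},{"tx":0,"ty":0,"turn":0,"tz":-0.36,"jaw":0.35},{"tx":0,"ty":0,"turn":0,"tz":-0.43,"jaw":0.35},{"tx":0,"ty":0,"turn":0,"tz":-0.47,"jaw":0.35},{"tx":0,"ty":0,"turn":0,"tz":-0.47,"jaw":0.35}]'

```text
t: 31.8
tool_pos: [0.4177, -0.1435, 0.1721]
orientation: [2.295, 2.14, 0.002]
force: [1.2, 0.7, -1.6]
opening: 0.0457
```

```bash
python3 go.py .6022 -.314 .168 -4
```

```text
tx,ty,tz [-0.5239  0.6532  0.0164] turn -0.0 | cur [ 0.4177 -0.1435  0.1721] jaw ang -4.01 tilt 0.19 open 0.0457 F [ 1.23  0.68 -1.63] q6 -0.38 t 31.8
```

drive_tool --steps '[{"tx":-0.03,"ty":0.04,"turn":0,"tz":0,"jaw":0.35},{"tx":-0.09,"ty":0.11,"turn":0,"tz":0,"jaw":0.35},{"tx":-0.15,"ty":0.19,"turn":0,"tz":0,"jaw":0.35},{"tx":-0.22,"ty":0.27,"turn":0,"tz":0,"jaw":0.35},{"tx":-0.28,"ty":0.35,"turn":0,"tz":0,"jaw":0.35},{"tx":-0.34,"ty":0.43,"turn":0,"tz":0,"jaw":0.35},{"tx":-0.4,"ty":0.51,"turn":0,"tz":0,"jaw":0.35},{"tx":-0.46,"ty":0.58,"turn":0,"tz":0,"jaw":0.35},{"tx":-0.51,"ty":0.635,"turn":0,"tz":0.01,"jaw":0.35},{"tx":-0.524,"ty":0.653,"turn":0,"tz":0.016,"jaw":0.35},{"tx":-0.524,"ty":0.653,"turn":0,"tz":0.016,"jaw":0.35},{"tx":-0.524,"ty":0.653,"turn":0,"tz":0.016,"jaw":0.35}]'

```text
t: 33.0
tool_pos: [0.6003, -0.3126, 0.1641]
orientation: [-2.296, -2.141, 0.001]
force: [0.4, 0.1, -0.5]
opening: 0.0455
```

```bash
python3 go.py .6022 -.314 .033 -4;python3 - <<'E'
from h import *
im,d=robot.read_camera('side'); cv2.imwrite(f"pics/side6.png",im)
E
```

```text
tx,ty,tz [-0.0047  0.0076  0.4371] turn 0.0 | cur [ 0.6003 -0.3126  0.1641] jaw ang -4.0 tilt 0.13 open 0.0455 F [ 0.44  0.11 -0.54] q6 -0.49 t 33.0
```

View pics/side6.png

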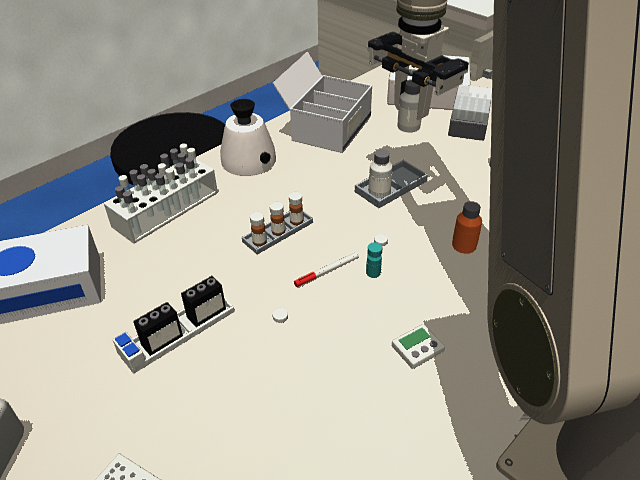

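Side view: the bottle hangs upright at (410,110), above the free cell; the home bottle at (381,175) is clear of it.

drive_tool --steps '[{"tx":-0.004,"ty":0.004,"turn":0,"tz":0.06,"jaw":0.35},{"tx":-0.004,"ty":0.004,"turn":0,"tz":0.13,"jaw":0.35},{"tx":-0.004,"ty":0.004,"turn":0,"tz":0.2,"jaw":0.35},{"tx":-0.004,"ty":0.004,"turn":0,"tz":0.27,"jaw":0.35},{"tx":-0.004,"ty":0.004,"turn":0,"tz":0.33,"jaw":0.35},{"tx":-0.004,"ty":0.004,"turn":0,"tz":0.37,"jaw":0.35},{"tx":-0.004,"ty":0.004,"turn":0,"tz":0.39,"jaw":0.35},{"tx":-0.004,"ty":0.004,"turn":0,"tz":0.395,"jaw":0.35},{"tx":-0.004,"ty":0.004,"turn":0,"tz":0.395,"jaw":0.35},{"tx":-0.004,"ty":0.004,"turn":0,"tz":0.395,"jaw":0.35}]'

```text
t: 34.05
tool_pos: [0.6031, -0.3153, 0.048]
orientation: [2.296, 2.141, 0.001]
force: [-0.5, -0.8, -1.5]
opening: 0.045
```

```bash
python3 go.py .6022 -.314 .033 -4
```

```text
tx,ty,tz [ 0.0041 -0.0033  0.0501] turn -0.0 | cur [ 0.6031 -0.3153  0.048 ] jaw ang -4.0 tilt 0.11 open 0.045 F [-0.5  -0.75 -1.53] q6 -0.49 t 34.05
```

drive_tool --steps '[{"tx":0.003,"ty":-0.002,"turn":0,"tz":0.015,"jaw":0.35},{"tx":0.003,"ty":-0.002,"turn":0,"tz":0.028,"jaw":0.35},{"tx":0.003,"ty":-0.002,"turn":0,"tz":0.038,"jaw":0.35},{"tx":0.003,"ty":-0.002,"turn":0,"tz":0.043,"jaw":0.35},{"tx":0.003,"ty":-0.002,"turn":0,"tz":0.046,"jaw":0.35},{"tx":0.003,"ty":-0.002,"turn":0,"tz":0.047,"jaw":0.35},{"tx":0.003,"ty":-0.002,"turn":0,"tz":0.047,"jaw":0.35}]'

```text
t: 34.75
tool_pos: [0.6019, -0.3139, 0.0331]
orientation: [2.298, 2.142, 0.0]
force: [-2.6, 1.9, 4.1]
opening: 0.046
```

```bash
python3 go.py .6022 -.314 .033 -4
```

```text
tx,ty,tz [-0.0002  0.0012  0.0003] turn -0.0 | cur [ 0.6019 -0.3139  0.0331] jaw ang -4.0 tilt 0.01 open 0.046 F [-2.64  1.88  4.09] q6 -0.49 t 34.75
```

On the floor. I release it, lift, and back off toward the −y side, clear of the views.

drive_tool --steps '[{"tx":0,"ty":0,"turn":0,"tz":0,"jaw":0.5},{"tx":0,"ty":0,"turn":0,"tz":0,"jaw":0.75},{"tx":0,"ty":0,"turn":0,"tz":0,"jaw":0.8},{"tx":0,"ty":0,"turn":0,"tz":0,"jaw":0.8},{"tx":0,"ty":0,"turn":0,"tz":-0.08,"jaw":0.8},{"tx":0,"ty":0,"turn":0,"tz":-0.2,"jaw":0.8},{"tx":0,"ty":0,"turn":0,"tz":-0.34,"jaw":0.8},{"tx":0,"ty":0,"turn":0,"tz":-0.48,"jaw":0.8},{"tx":0,"ty":0,"turn":0,"tz":-0.6,"jaw":0.8},{"tx":0,"ty":0,"turn":0,"tz":-0.6,"jaw":0.8}]'

```text
t: 35.75
tool_pos: [0.6047, -0.3157, 0.2209]
orientation: [2.289, 2.135, 0.005]
force: [0.4, 0.4, 0.7]
opening: 0.0741
```

drive_tool --steps '[{"tx":-0.1,"ty":-0.1,"turn":0,"tz":0,"jaw":0.8},{"tx":-0.2,"ty":-0.2,"turn":0,"tz":0,"jaw":0.8},{"tx":-0.3,"ty":-0.3,"turn":0,"tz":0,"jaw":0.8},{"tx":-0.4,"ty":-0.4,"turn":0,"tz":0,"jaw":0.8},{"tx":-0.5,"ty":-0.5,"turn":0,"tz":0,"jaw":0.8},{"tx":-0.6,"ty":-0.6,"turn":0,"tz":0,"jaw":0.8},{"tx":-0.6,"ty":-0.7,"turn":0,"tz":0,"jaw":0.8},{"tx":-0.6,"ty":-0.8,"turn":0,"tz":0,"jaw":0.8},{"tx":-0.6,"ty":-0.8,"turn":0,"tz":0,"jaw":0.8},{"tx":-0.6,"ty":-0.8,"turn":0,"tz":0,"jaw":0.8},{"tx":-0.6,"ty":-0.8,"turn":0,"tz":0,"jaw":0.8}]'

```text
t: 36.85
tool_pos: [0.3505, -0.4765, 0.2125]
orientation: [2.297, 2.143, 0.001]
force: [0.3, -1.1, 0.6]
opening: 0.0745
```

```bash
cat > chk.py <<'E'
from h import *
im,d=robot.read_camera('top'); cv2.imwrite("pics/top7.png",im); P=cloud('top',d)
im2,_=robot.read_camera('side'); cv2.imwrite("pics/side7.png",im2)
T={'car':((.602,.2655),85.3),'vt':((.6678,-.0131),86.6),'bt':((.605,-.279),84.4)}
for nm,t,xy,h in [('packB','car',(.599,.214),.067),('packA','car',(.604,.294),.067),('v1','vt',(.668,-.013),.067),('v2','vt',(.6655,-.058),.067),('vhome','vt',(.669,.0325),.067),('bot','bt',(.602,-.314),.099),('bhome','bt',(.609,-.244),.099)]:
    m=(abs(P[...,2]-h)<.007)&(np.hypot(P[...,0]-xy[0],P[...,1]-xy[1])<(.042 if 'pack' in nm else .022))
    X=ray('top',np.argwhere(m)[:,::-1],h)[:,:2].astype(np.float32); rc=cv2.minAreaRect(X); c=np.array(rc[0])
    o,a=T[t]; a=np.deg2rad(a); y=np.array([np.cos(a),np.sin(a)]); x=np.array([y[1],-y[0]])
    print(nm,m.sum(),'world',c.round(4),np.round(rc[1],3),round(rc[2],1),'tray xy',round(float((c-o)@x),4),round(float((c-o)@y),4),'z',np.median(P[m][:,2]).round(4))
print(robot.read_state()['t'],robot.read_state()['tool_pos'])
E
python3 chk.py
```

```text
packB 335 world [0.5969 0.2101] [0.06 0.03] 86.3 tray xy -0.0005 -0.0556 z 0.063
packA 340 world [0.6013 0.2937] [0.06 0.03] 86.2 tray xy -0.003 0.028 z 0.0631
v1 123 world [ 0.6658 -0.0122] [0.025 0.024] 24.6 tray xy -0.002 0.0008 z 0.0655
v2 122 world [ 0.6629 -0.0574] [0.024 0.024] 42.7 tray xy -0.0022 -0.0445 z 0.0656
vhome 120 world [0.6696 0.0325] [0.023 0.025] 88.6 tray xy -0.0009 0.0457 z 0.0657
bot 177 world [ 0.6003 -0.3124] [0.028 0.029] 43.1 tray xy -0.0014 -0.0337 z 0.0977
bhome 177 world [ 0.6092 -0.244 ] [0.028 0.029] 87.2 tray xy 0.0008 0.0352 z 0.0981
36.95 [ 0.35075449 -0.47643042  0.21242896]
```

View pics/side7.png

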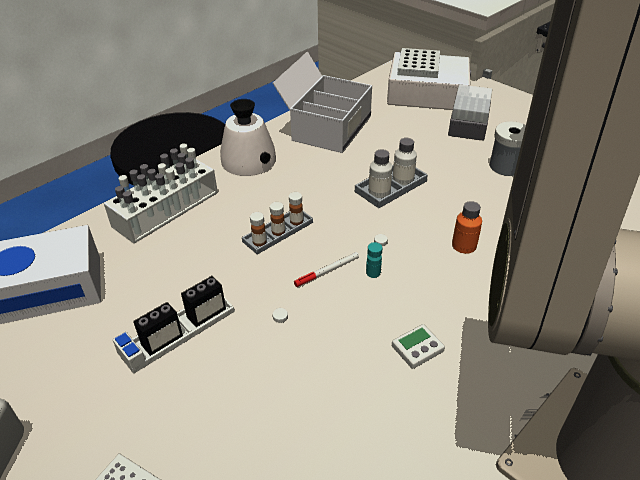

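View pics/top7.png

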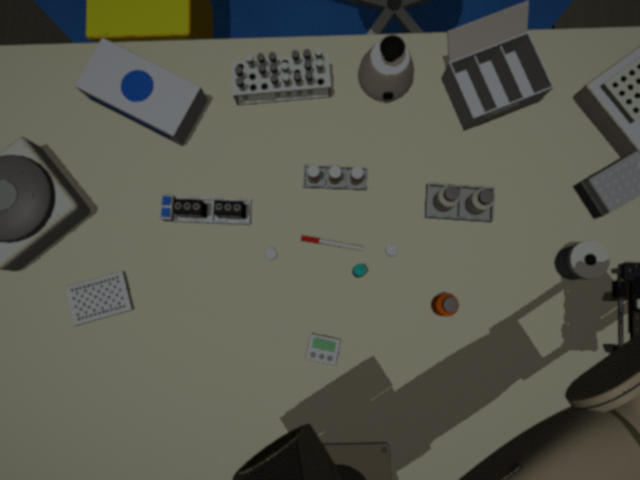

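Both views show all five parts upright and near the centre of their places. The vial and bottle already in the trays have not moved, and the gripper is clear. Handing in.

```bash
python3 -c "
from plant import robot
print(robot.close_job())"
```

```text
the job is handed in; nothing more can be done
None
```

I put all five parts in their places and handed the job in at about 37 s of the 138 s limit. The hand-in reports no verdict, so what follows rests on my own last check.

| Part | Place | Offset from the place's centre (tray x, y) |
|---|---|---|
| Pack B | carrier bay at −52 mm | about 0 and −4 mm (largest) |
| Pack A | carrier bay at +28 mm | −3 and 0 mm |
| First vial | middle cell | −2 and +1 mm |
| Second vial | cell at −45 mm | −2 and 0 mm |
| Bottle | free cell at −35 mm | −1 and +1 mm |

- **Centring:** every offset is well inside the 12 mm limit (14 mm for the bottle). They rely on my own tray measurements, good to about 2–3 mm.
- **Height and upright:** measured tops agree with standing on the tray floor. The pack tops read about 4 mm low, but they read the same when the packs stood on the bench, so I take it as a camera offset.
- **Left alone:** the vial and bottle already in the trays measured within 1 mm of where they started. The orange bottle and the turquoise vial were not touched.
- **Failures:** one move call was refused for missing keys before anything moved, and I repeated it. No other check failed.

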